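# Set out the sample-testing place on the bench mat

### The arm

A 6-joint arm with a two-finger parallel gripper is mounted at the origin on a cart in front of the work surface, level with it; the furniture and walls round the work are solid. World frame = base frame: x ahead of the robot, y to its left, z up, the work surface at z = 0. Lengths are in m, angles in rad, forces in N, time in s.
With the tool pointing down it reaches from about 0.3 to 0.775 m from the base axis. Payload 14.6 kg.
Tool frame: the origin (TCP) lies midway between the tips of the shut fingers; the grasp point (between the pads) lies 19 mm behind it; z points along the fingers, y is the line along which they close (so a half turn about z gives the same grasp; the last joint's range is limited). The gripper opens to 94 mm and grips with 3 to 60 N. Pads are 16 mm wide; open, the fingers measure 119 mm over their backs; the gripper's body (75 mm by 177 mm) begins 78 mm behind the grasp point.
Start: joints at [1.207, 0.3, 1.521, -0, 1.321, -0.067], TCP at [0.161, 0.526, 0.185] pointing down, gripper open.
Joint ranges: [-3.03, 3.03], [-0.79, 2.21], [0.23, 2.52], [-1.04, 4.18], [0, 3.07], [-2.55, 2.55]. Speed limits (rad/s): [2.22, 2.22, 2.57, 3.14, 3.14, 3.14].

### API

Orientations are given as [roll, pitch, yaw] about the fixed x, y, z axes, in that order (R = Rz(yaw) Ry(pitch) Rx(roll)).
In Python, from station import telemetry, optics, ctrl gives the robot as it stands.
- The arm moves only by the tool carry_out, never from a script. Its argument "plan" is a list that holds one entry, the list of rows, each a list of 7 numbers: the shift along the tool's x, y, z in mm, then the turn, a rotation vector about the tool's x, y, z in rad, then the finger opening in mm, from 0 to 94. A call has 1 to 20 rows; each row shifts and turns the commanded pose from where the row before left it, along the tool's axes as they then stand; what a row does not reach is not made up. A row lasts 1/12 s, in which the tool goes at most 41.7 mm and 7.16 degrees, less where a joint would pass 70% of its speed; a pose out of reach is approached as far as the arm can. A call with a gripper value outside its range is refused whole. The fingers move at their own pace and stop on an object; "squeeze" is the grip in N (left out, the last holds). Time passes only in rows, so rows that do not move let the fingers close. It gives the time, the measured TCP pose, the force, the opening and the grip force at its end, in the units of the state.
- telemetry.get_obs(): the state, without advancing time (a new reading comes with each control period).
- optics.camera(name): name is "scene" or "side" or "wrist"; returns a dict with "pixels" (400x640x3 uint8, red, green, blue), "intrinsics" (3x3 intrinsics, pixels), "origin" and "rotation" of the camera in the world. Camera axes: x right, y down, z forward; pixel columns grow to the right and rows downward; lengths in m; the calibration is good to about 2 mm. A picture is of the moment at which its call begins. There is no depth.
- ctrl.hand_in(): hands the job in; it is judged then, once.
The state is a dict: "time_s": time; "qpos": joint angles; "joint_vel": joint speeds; "tau": joint torques, N m; "ee_pos": TCP position; "eef_rot": TCP orientation; "force": force on the tool from outside, world axes, zero at the start; "moment": the same for the moment, N m; "grip_width": finger opening in m; "grip_force": force on a finger pad.
Only numpy, scipy, OpenCV 4.12 (cv2) and the standard library are available. Lean on these libraries where they do the work, as an engineer would, in place of code of your own. Each camera call takes 0.05 s, during which the arm holds its last target. There are 200 camera calls.

### The job

Set out the testing place on the grey bench mat between the spirit lamp and the sample cup: stand the lamp's glass cap upright in the ring next to the spirit lamp, and the dropper bottle upright in the ring next to the sample cup. Lay the long carton flat and squarely in the marked rectangle in the middle, and on top of it, centred and lying the same way, the short carton. Leave the lamp, the cup, the Petri dish and the tape roll where they are.

Things in the scene. Friction and masses are not known exactly. Their poses are not given: they have to be found in the camera images.
- mat: Thin grey bench mat, fixed, 110 x 330 x 3 mm (its x, y, z). Origin: centre of its underside, on the worktop; its top is 3 mm higher. Three outlined places lie in a row along its y axis, all at x = 0: a ring (54 mm across outside, 48 mm inside) centred at y = +110 mm, a rectangle (inside 98 mm along x, 44 mm along y) at y = 0, and another ring at y = -110 mm. The outlines are printed, with no height. The mat's x axis points roughly away from the robot.
- lamp_mid (a point): Glass spirit lamp with round bowl and brass-coloured wick collar, 67 mm across, 94 mm high, standing on the worktop just past one end of the mat, about 210 to 225 mm from the mat's centre; at which end varies. It stays where it is. Point: on its axis, 47 mm above its foot.
- cup_mid (a point): Open tapered plastic sample cup, 68 mm across the rim, 64 mm high, standing just past the mat's other end. It stays where it is. Point: on its axis, 32 mm above its foot.
- cap_mid (a point): Loose glass cap of the lamp, a small plain dome with closed top, mouth down, round, 35 mm across, 46 mm high. Point: its centre, 23 mm above its foot; z is up.
- dropper_mid (a point): Loose small amber dropping bottle with rubber bulb, 104 mm high in all: round body 36 mm across up to about 60 mm, black collar 24 mm across up to 73 mm, then the bulb, 16 mm across. Grasp the body near its top. Point: on its axis, half-way up, 52 mm above its foot; z is up.
- long_carton_mid (a point): Loose long flat carton, on the open worktop in front of or to the right of the mat (a like one half under the microscope at the far left is fixed and not meant), 36 x 90 x 30 mm (its x, y, z): its long side is y. Point: its centre, 15 mm above its underside.
- short_carton_mid (a point): Loose short carton, 40 x 62 x 24 mm (its x, y, z): its long side is y. Point: its centre, 12 mm above its underside.
- dish_mid (a point): Flat covered Petri dish, 62 mm across, 16 mm high, a bystander among the loose things; it stays where it is. Point: on its axis, 7 mm above the worktop.
- tape_mid (a point): Roll of label tape lying flat, 62 mm across, 19 mm high, a bystander among the loose things; it stays where it is. Point: its centre, 9.5 mm above the worktop.
Things that resemble listed ones, but are neither listed nor needed, are in the scene too. Leave any green look-alike of the part that bears short_carton_mid alone. Several things look just like the part that bears dropper_mid: the one meant starts farthest from the robot's base.

How it is judged:
By the outcome, as a careful person would: the job done as asked, in the order asked, and still so for the second after the job is handed in, with the robot touching nothing.
It also fails if it takes over 106 s, if anything falls off the work surface, if the arm or the gripper's body presses on something with over 40 N, if the wrist force passes 120 N, or if a joint passes its speed limit or range.

## Working session

There is one attempt and no reset: what is moved stays moved. The work goes in short steps, Python scripts to look and compute and a tool call to move; the robot and the scene stay as the last step left them, time stands still between calls to the robot, and variables do not carry over. Pictures are saved under pics/ and viewed, at most 14 in all, crops included, and the job is handed in when it is done.

Besides the shell and the picture viewer there is one more tool, called after "Emit:" by a JSON object that holds its "name" and its "arguments", one argument or row to a line. carry_out: Moves the arm, as the interface text tells. Its arguments: {"type":"object","properties":{"plan":{"type":"array","items":{"type":"array","items":{"type":"array","items":{"type":"number"}}}},"squeeze":{"type":"number"}},"required":["plan"]}

```bash
mkdir -p pics; ls; cat > h.py <<'E'
import numpy as np, cv2
from station import telemetry, optics, ctrl
def shot(name,fn=None):
    c=optics.camera(name); 
    if fn:
        cv2.imwrite('pics/'+fn,cv2.cvtColor(c['pixels'],cv2.COLOR_RGB2BGR)); np.savez('pics/'+fn[:-4],**{k:np.array(v) for k,v in c.items()})
    return c
def ray(c,u,v,z):
    d=np.array(c['rotation'])@np.linalg.inv(c['intrinsics'])@[u,v,1.]; o=np.array(c['origin']); return o+d*(z-o[2])/d[2]
def proj(c,p):
    q=np.array(c['intrinsics'])@(np.array(c['rotation']).T@(np.array(p)-c['origin'])); return q[:2]/q[2]
E
python3 - <<'E'
from h import *
o=telemetry.get_obs(); print({k:np.round(v,3) for k,v in o.items()})
for n in('scene','side','wrist'):
    c=shot(n,n+'0.png'); print(n,np.round(c['origin'],3),np.round(c['rotation'],2).tolist(),np.round(c['intrinsics'],1).tolist())
E
```

```text
pics
{'time_s': np.float64(0.0), 'qpos': array([ 1.207,  0.3  ,  1.522,  0.   ,  1.321, -0.067]), 'joint_vel': array([-0.001,  0.001,  0.001, -0.   , -0.001, -0.   ]), 'tau': array([-2.0000e-03, -5.3179e+01, -3.5273e+01,  7.1000e-02,  2.4000e-02,
       -0.0000e+00]), 'ee_pos': array([0.161, 0.526, 0.184]), 'eef_rot': array([-3.14 , -0.   ,  2.845]), 'force': array([ 1.265, -0.483, -0.479]), 'moment': array([-0.035, -0.019, -0.003]), 'grip_force': np.float64(0.0), 'grip_width': np.float64(0.094)}
scene [0.046 0.35  1.087] [-2.62, -0.0, -2.32] [[423.7, 0.0, 319.4], [0.0, 423.7, 201.5], [0.0, 0.0, 1.0]]
side [-0.095  0.3    1.084] [-2.55, -0.02, -2.07] [[425.7, 0.0, 319.9], [0.0, 425.7, 200.7], [0.0, 0.0, 1.0]]
wrist [0.092 0.546 0.384] [2.89, 0.0, 1.27] [[307.9, 0.0, 325.0], [0.0, 307.9, 201.1], [0.0, 0.0, 1.0]]
```

```bash
cat >> h.py <<'E'
from scipy.spatial.transform import Rotation as Ro
def R(c): return Ro.from_euler('xyz',c['rotation']).as_matrix()
def ray(c,u,v,z):
    d=R(c)@np.linalg.inv(c['intrinsics'])@[u,v,1.]; o=np.array(c['origin']); return o+d*(z-o[2])/d[2]
def proj(c,p):
    q=np.array(c['intrinsics'])@(R(c).T@(np.array(p)-c['origin'])); return q[:2]/q[2]
E
python3 - <<'E'
from h import *
for n in('scene','side','wrist'):
    c=np.load(f'pics/{n}0.npz'); print(n,np.round(R(c)[:,2],2),np.round(proj(c,[0.161,.526,.184])))
E
```

```text
scene [ 0.36 -0.35 -0.86] [203. 471.]
side [ 0.48 -0.28 -0.83] [143. 414.]
wrist [ 0.24 -0.07 -0.97] [326. 230.]
```

View pics/scene0.png

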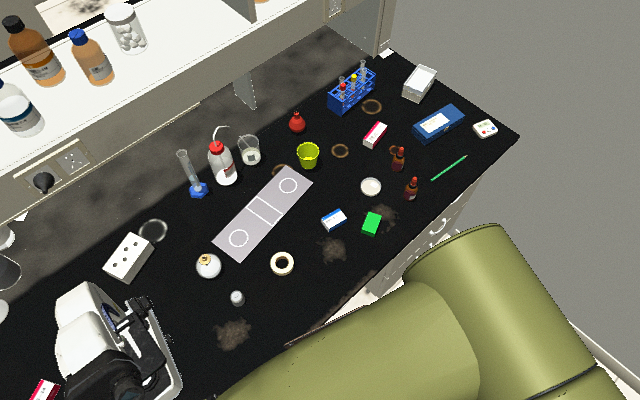

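View pics/side0.png

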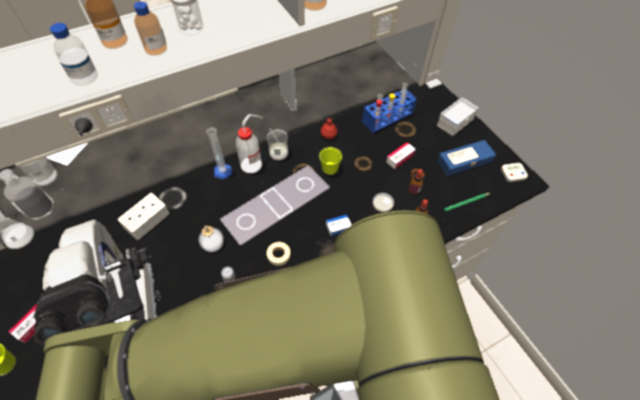

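```bash
python3 - <<'E'
from h import *
c=np.load('pics/scene0.npz')
for n,u,v,z in [('lampfoot',208,270,.03),('cup',308,155,.064),('cap',237,297,.04),('tape',282,263,.015),('dish',371,186,.016),('short',334,219,.024),('green',371,223,.024),('dropA',398,160,.05),('dropB',411,189,.05),('red',375,134,.03),('matTL',284,166,.003),('matTR',313,182,.003),('matBR',240,262,.003),('matBL',212,243,.003),('ringfar',288,185.5,.003),('ringnear',238.5,238,.003),('blue',438,123,.03)]:
    p=ray(c,u,v,z); print(n,np.round(p,3),round(np.hypot(*p[:2]),3))
im=cv2.cvtColor(c['pixels'],cv2.COLOR_RGB2BGR)
cv2.imwrite('pics/crop1.png',cv2.resize(im[110:310,190:450],None,fx=3,fy=3,interpolation=cv2.INTER_CUBIC))
E
```

```text
lampfoot [0.541 0.286 0.03 ] 0.611
cup [ 0.618 -0.143  0.064] 0.634
cap [0.427 0.275 0.04 ] 0.508
tape [0.428 0.127 0.015] 0.446
dish [ 0.432 -0.227  0.016] 0.488
short [ 0.425 -0.065  0.024] 0.43
green [ 0.344 -0.132  0.024] 0.369
dropA [ 0.428 -0.335  0.05 ] 0.543
dropB [ 0.334 -0.285  0.05 ] 0.439
red [ 0.553 -0.371  0.03 ] 0.665
matTL [ 0.672 -0.089  0.003] 0.678
matTR [ 0.567 -0.115  0.003] 0.579
matBR [0.512 0.207 0.003] 0.552
matBL [0.611 0.229 0.003] 0.652
ringfar [ 0.609 -0.051  0.003] 0.612
ringnear [0.573 0.165 0.003] 0.596
blue [ 0.444 -0.553  0.03 ] 0.71
```

View pics/crop1.png

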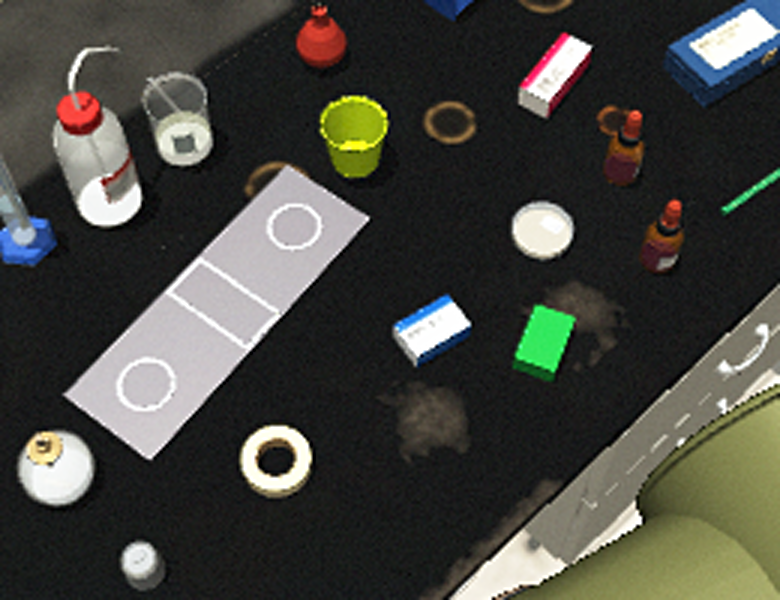

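```bash
cat >> h.py <<'E'
def rectfit(c,mask,z):
    cn=max(cv2.findContours(mask.astype(np.uint8),cv2.RETR_EXTERNAL,cv2.CHAIN_APPROX_NONE)[0],key=cv2.contourArea)[:,0]
    P=np.array([ray(c,u,v,z)[:2] for u,v in cn],np.float32)*1000
    (cx,cy),(w,h),a=cv2.minAreaRect(P)
    if w<h: a+=90; w,h=h,w
    return np.round([cx,cy,w,h,(a+90)%180-90],1)   # mm, long side first, angle of long side deg
E
python3 - <<'E'
from h import *
for n in('scene','side'):
    c=np.load(f'pics/{n}0.npz'); im=c['pixels']; hsv=cv2.cvtColor(im,cv2.COLOR_RGB2HSV).astype(int)
    u0,v0=np.round(proj(c,[.59,.06,.003])).astype(int)
    m=((hsv[...,2]>110)&(hsv[...,1]<60)).astype(np.uint8)
    k,lab=cv2.connectedComponents(m,connectivity=4)
    roi=np.zeros_like(m)
    for q in([.56,.06,.003],[.64,0.02,.003],[.59,.12,.003]):
        u,v=np.round(proj(c,q)).astype(int); l=lab[v,u]; print(l,end=' ')
        if l: roi|=(lab==l)
    print(n,roi.sum(),rectfit(c,roi,.003))
    # cap, tape, lamp, dish, cup
    for nm,q,z in [('short',[.425,-.065,.02],.024),('cap',[.427,.275,.03],.04),('tape',[.428,.100,.019],.019),('dish',[.432,-.227,.016],.016)]:
        u,v=np.round(proj(c,q)).astype(int); 
        w=np.zeros_like(m); w[max(0,v-28):v+28,max(0,u-28):u+28]=1
        mm=((hsv[...,2]>70).astype(np.uint8)&w); kk,lb,st,ce=cv2.connectedComponentsWithStats(mm)
        i=1+np.argmax(st[1:,4]); print(nm,st[i],ce[i].round(1),np.round(ray(c,*ce[i],z),3))
    w=np.zeros_like(m); u,v=np.round(proj(c,[.553,-.371,.03])).astype(int); w[v-25:v+25,u-25:u+25]=1
    print('long',rectfit(c,w&(hsv[...,2]>180)&(hsv[...,1]<60),.03),rectfit(c,w&(hsv[...,2]>70),.015))
    for nm,q in(('A',[.428,-.335,.03]),('B',[.334,-.285,.03])):
        u,v=np.round(proj(c,q)).astype(int); w=np.zeros_like(m); w[v-14:v+14,u-16:u+16]=1
        mm=(w&(hsv[...,2]>50)&((hsv[...,0]<25)|(hsv[...,0]>165))&(hsv[...,1]>90)).astype(np.uint8); kk,lb,st,ce=cv2.connectedComponentsWithStats(mm)
        i=1+np.argmax(st[1:,4]); print(nm,st[i],ce[i].round(1),np.round(ray(c,*ce[i],.045),3))
E
```

```text
376 376 376 scene 3723 [592.1  56.8 329.2 109.5 -80.2]
short [321 208  26  24 365] [333.3 219.5] [ 0.425 -0.063  0.024]
cap [230 290  13  17 158] [236.1 297.6] [0.427 0.278 0.04 ]
tape [270 252  24  24 367] [281.5 263.1] [0.427 0.129 0.019]
dish [360 177  21  20 321] [370.2 186.1] [ 0.433 -0.225  0.016]
long [ 554.4 -378.2   88.9   26.9  -77.6] [ 560.6 -379.1  112.9   47.   -78. ]
A [389 150  16  22 166] [396.5 162.2] [ 0.427 -0.329  0.045]
B [404 184  14  17 126] [409.3 191.8] [ 0.333 -0.277  0.045]
27 27 27 side 3415 [593.4  55.4 332.8 115.  -79.9]
short [ 322  214   44   39 1274] [346.5 234.7] [ 0.384 -0.069  0.024]
cap [199 278  56  25 905] [232.1 293.3] [0.369 0.284 0.04 ]
tape [259 259  56  18 534] [294.  270.7] [0.358 0.112 0.019]
dish [ 355  192   56   38 1289] [385.  215.5] [ 0.389 -0.206  0.016]
long [ 553.9 -379.9   95.6   30.9  -78.6] [ 562.8 -382.5  122.    56.6  -77.5]
A [408 173  17  21 245] [415.7 182.1] [ 0.432 -0.341  0.045]
B [414 202  15  13 124] [422.4 208.1] [ 0.345 -0.303  0.045]
```

Emit:
{"name": "carry_out", "arguments": {
  "plan": [
    [[0,0,0,0,0,0.122,70],[0,0,0,0,0,0.122,70],[0,0,0,0,0,0.122,70],[0,0,0,0,0,0.122,70],[0,0,0,0,0,0.122,70],[0,0,0,0,0,0.122,70],[0,0,0,0,0,0.122,70],[0,0,0,0,0,0.122,70],[0,0,0,0,0,0.122,70],[-29,22,0,0,0,0,70],[-29,22,0,0,0,0,70],[-29,22,0,0,0,0,70],[-29,22,0,0,0,0,70],[-29,22,0,0,0,0,70],[-29,22,0,0,0,0,70],[-29,22,0,0,0,0,70],[-29,22,0,0,0,0,70],[-29,22,0,0,0,0,70],[-29,22,0,0,0,0,70],[0,0,0,0,0,0,70]]
  ],
  "squeeze": 15
}}

```text
time_s: 1.82
ee_pos: [0.4314, 0.2753, 0.1846]
eef_rot: [3.142, 0.001, 1.743]
force: [-0.9, 0.5, 1.0]
grip_width: 0.0699
grip_force: 0.0
```

```bash
cat >> h.py <<'E'
def to(x,y,z,yaw=None):   # mm in tool axes still to go (x,y,z) and turn, from measured pose
    o=telemetry.get_obs(); p=o['ee_pos']; M=Ro.from_euler('xyz',o['eef_rot']).as_matrix(); yw=np.arctan2(M[1,0],M[0,0])
    print('t',round(float(o['time_s']),2),'tcp',np.round(p*1000,1),'yaw',round(yw,3),'tilt',np.round(M[2],3),'go',np.round(M.T@(np.array([x,y,z])-p)*1000,1), 'turn',None if yaw is None else round(float(-((yaw-yw+np.pi)%(2*np.pi)-np.pi)),3))
E
python3 - <<'E'
from h import *
to(.427,.277,.184,1.744)
c=shot('wrist','w1.png')
E
```

```text
t 1.82 tcp [431.4 275.3 184.6] yaw 1.743 tilt [-0.001  0.    -1.   ] go [ 2.5 -4.1  0.6] turn -0.001
```

View pics/w1.png

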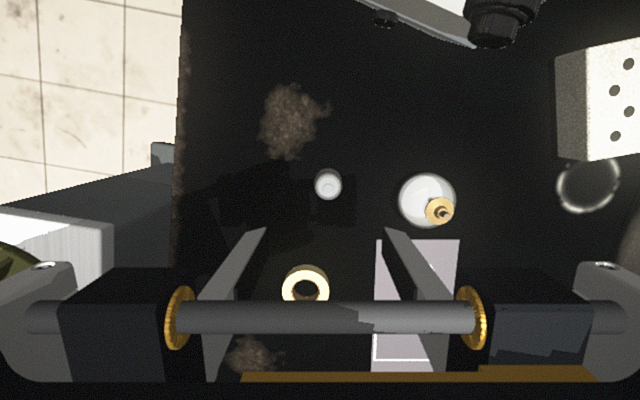

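```bash
python3 - <<'E'
from h import *
c=np.load('pics/w1.npz'); im=c['pixels'].astype(int); g=im.max(2)
print(np.round(c['origin'],3))
m=(g>60).astype(np.uint8); n,lab,st,ce=cv2.connectedComponentsWithStats(m); l=lab[185,328]; print(st[l],ce[l])
x,y,w,h,_=st[l]
for z in(.0,.023,.046): print(z,[np.round(ray(c,*q,z)*1000,0)[:2].tolist() for q in((x,y+h/2),(x+w,y+h/2),(x+w/2,y),(x+w/2,y+h),ce[l])])
for q in ([.427,.277,0],[.427,.277,.046],[.431,.275,.0]): print(proj(c,q))
l=lab[190,420]; print('lamp',st[l],ce[l],np.round(ray(c,*ce[l],.04),3))
E
```

```text
[0.419 0.345 0.384]
[315 169  27  31 688] [327.98982558 184.16133721]
0.0 [[420.0, 268.0], [453.0, 274.0], [433.0, 290.0], [440.0, 251.0], [436.0, 271.0]]
0.023 [[420.0, 272.0], [451.0, 278.0], [432.0, 293.0], [439.0, 256.0], [435.0, 275.0]]
0.046 [[419.0, 277.0], [449.0, 282.0], [431.0, 297.0], [437.0, 262.0], [434.0, 280.0]]
[321.99730058 178.38116071]
[321.62263317 185.63033735]
[324.84531121 180.44762488]
lamp [ 398  173   59   56 2608] [426.86733129 200.34854294] [0.55  0.279 0.04 ]
```

Emit:
{"name": "carry_out", "arguments": {
  "plan": [
    [[0,3,15,0,0,0,70],[0,0,35,0,0,0,70],[0,0,35,0,0,0,70],[0,0,35,0,0,0,70],[0,0,30,0,0,0,70],[0,0,15,0,0,0,70],[0,0,11,0,0,0,70],[0,0,0,0,0,0,70],[0,0,0,0,0,0,25],[0,0,0,0,0,0,25],[0,0,0,0,0,0,25],[0,0,0,0,0,0,25],[0,0,0,0,0,0,25],[0,0,0,0,0,0,25],[0,0,0,0,0,0,25]]
  ],
  "squeeze": 12
}}

```text
time_s: 3.12
ee_pos: [0.4314, 0.2795, 0.0092]
eef_rot: [3.141, -0.0, 1.747]
force: [0.8, 1.2, -0.1]
grip_width: 0.0294
grip_force: 11.6
```

```bash
python3 - <<'E'
from h import *
to(.5736,.1649,.150,1.744)
E
```

```text
t 3.12 tcp [431.4 279.5   9.2] yaw 1.747 tilt [ 0.     0.001 -1.   ] go [-137.7  120.  -140.7] turn 0.003
```

```bash
python3 - <<'E'
from h import *
c=shot('wrist','w2.png'); to(.5736,.1649,.150,1.744)
u,v=np.round(proj(c,telemetry.get_obs()['ee_pos'])).astype(int); print(u,v)
cv2.imwrite('pics/w2c.png',cv2.resize(cv2.cvtColor(c['pixels'][130:330,200:440],cv2.COLOR_RGB2BGR),None,fx=3,fy=3))
E
```

```text
t 3.17 tcp [431.4 279.6   9.2] yaw 1.747 tilt [ 0.     0.001 -1.   ] go [-137.8  120.  -140.8] turn 0.003
326 229
```

View pics/w2c.png

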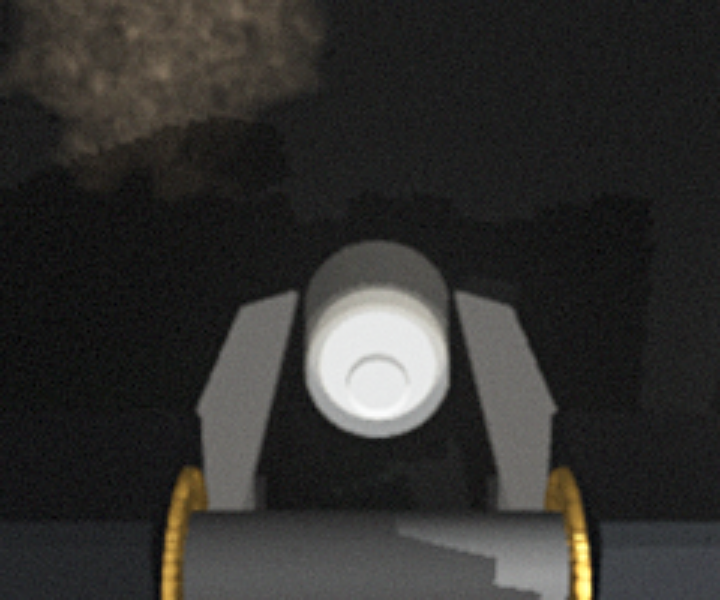

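```bash
python3 - <<'E'
from h import *
c=np.load('pics/w2.npz')
for (u,v),z in (((376,362),.046),((376,240),.0),((376,437),.042),((305,365),.04),((449,365),.04)):
    print(z,np.round(ray(c,200+u/3,130+v/3,z)*1000,1))
E
```

```text
0.046 [431.2 279.8  46. ]
0.0 [429.3 290.6   0. ]
0.042 [434.3 262.3  42. ]
0.04 [418.  274.2  40. ]
0.04 [445.9 279.1  40. ]
```

Emit:
{"name": "carry_out", "arguments": {
  "plan": [
    [[0,0,-10,0,0,0,25],[0,0,-25,0,0,0,25],[0,0,-25,0,0,0,25],[-10,9,-10,0,0,0,25],[-20,17,0,0,0,0,25],[-20,17,0,0,0,0,25],[-20,17,0,0,0,0,25],[-20,17,0,0,0,0,25],[-20,17,0,0,0,0,25],[-20,17,0,0,0,0,25],[-20,17,0,0,0,0,25],[-8,9,0,0,0,0,25],[0,0,20,0,0,0,25],[0,0,20,0,0,0,25],[0,0,0,0,0,0,25],[0,0,0,0,0,0,25],[0,0,0,0,0,0,25]]
  ]
}}

```text
time_s: 4.58
ee_pos: [0.5942, 0.1481, 0.0404]
eef_rot: [3.14, -0.0, 1.747]
force: [0.2, -0.4, 0.2]
grip_width: 0.0292
grip_force: 11.6
```

```bash
python3 - <<'E'
from h import *
to(.5736,.1649,.0125,1.744)
c=shot('wrist','w3.png');
cv2.imwrite('pics/w3c.png',cv2.resize(cv2.cvtColor(c['pixels'][80:330,200:500],cv2.COLOR_RGB2BGR),None,fx=2.5,fy=2.4))
E
```

```text
t 4.58 tcp [594.2 148.1  40.4] yaw 1.747 tilt [ 0.     0.001 -1.   ] go [ 20.1 -17.3  27.9] turn 0.003
```

View pics/w3c.png

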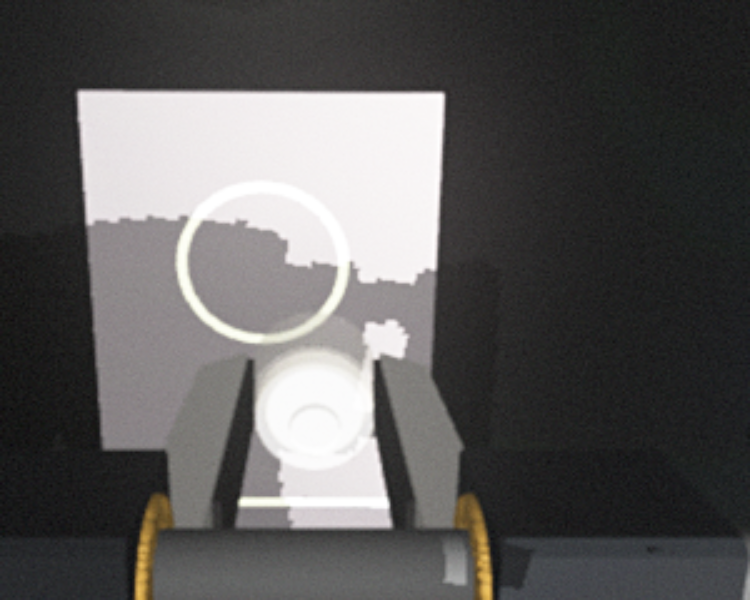

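```bash
python3 - <<'E'
from h import *
c=np.load('pics/w3.npz')
for (u,v) in ((263,262),(263,181),(263,342),(178,262),(349,262),(78,90),(444,93),(103,450)):
    print(np.round(ray(c,200+u/2.5,80+v/2.4,.003)*1000,1))
E
```

```text
[575.  165.2   3. ]
[570.8 191.3   3. ]
[579.4 138.    3. ]
[548.7 160.6   3. ]
[601.7 170.    3. ]
[512.2 209.4   3. ]
[619.6 227.5   3. ]
[532.7  89.4   3. ]
```

Emit:
{"name": "carry_out", "arguments": {
  "plan": [
    [[10,-8,0,0,0,0,25],[10,-8.4,0,0,0,0,25],[0,0,0,0,0,0,25],[0,0,12,0,0,0,25],[0,0,10,0,0,0,25],[0,0,4,0,0,0,25],[0,0,2,0,0,0,25],[0,0,0,0,0,0,25],[0,0,0,0,0,0,25]]
  ]
}}

```text
time_s: 5.38
ee_pos: [0.5733, 0.1646, 0.0112]
eef_rot: [-3.139, -0.0, 1.746]
force: [-10.7, -0.1, 17.4]
grip_width: 0.0293
grip_force: 14.5
```

```bash
python3 - <<'E'
from h import *
to(.5745,.165,.0125,1.744); print(telemetry.get_obs()['force'])
E
```

```text
t 5.38 tcp [573.3 164.6  11.2] yaw 1.746 tilt [ 0.    -0.002 -1.   ] go [ 0.2  1.2 -1.3] turn 0.002
[-10.67980366  -0.11363648  17.4028146 ]
```

Emit:
{"name": "carry_out", "arguments": {
  "plan": [
    [[0,0,-0.5,0,0,0,60],[0,0,0,0,0,0,60],[0,0,0,0,0,0,60],[0,0,0,0,0,0,60],[0,0,0,0,0,0,60],[0,0,-10,0,0,0,60],[0,0,-30,0,0,0,60],[0,0,-40,0,0,0,60],[0,0,-40,0,0,0,60],[0,0,-40,0,0,0,60],[0,0,-30,0,0,0,60],[-34,-16,0,0,0,0,70],[-34,-16,0,0,0,0,70],[-34,-16,0,0,0,0,70],[-34,-16,0,0,0,0,70],[-34,-16,0,0,0,0,70],[-34,-16,0,0,0,0,70]]
  ]
}}

```text
time_s: 6.8
ee_pos: [0.5145, -0.0545, 0.2023]
eef_rot: [3.141, 0.0, 1.747]
force: [1.1, -0.4, 1.2]
grip_width: 0.0698
grip_force: 0.0
```

```bash
python3 - <<'E'
from h import *
to(.435,-.335,.2,1.744)
c=shot('wrist','w4.png')
E
```

```text
t 6.8 tcp [514.5 -54.5 202.3] yaw 1.747 tilt [-0.     0.001 -1.   ] go [-262.2 -127.4    2.3] turn 0.003
```

View pics/w4.png

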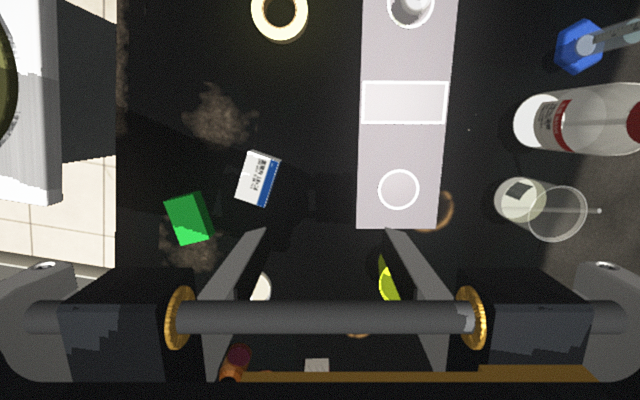

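```bash
python3 - <<'E'
from h import *
c=np.load('pics/w4.npz'); im=c['pixels']; hsv=cv2.cvtColor(im,cv2.COLOR_RGB2HSV).astype(int)
V,S=hsv[...,2],hsv[...,1]
m=((V>235)&(S<40)).astype(np.uint8); 
w=np.zeros_like(m); w[70:135,350:460]=1
print('rect outl',rectfit(c,cv2.morphologyEx(m&w,cv2.MORPH_CLOSE,np.ones((3,3))),.003),'exp 102x48?')
w[:]=0; w[165:215,370:430]=1; print('ring',rectfit(c,m&w,.003))
w[:]=0; w[135:225,215:300]=1
mm=(w&(V>60)&((S<60)|((hsv[...,0]>95)&(hsv[...,0]<130)&(V>70)))).astype(np.uint8)
print('short',rectfit(c,mm,.024),rectfit(c,w&(V>150)&(S<60),.024),mm.sum())
cv2.imwrite('pics/m4.png',np.hstack([cv2.resize(cv2.cvtColor(im[135:225,215:300],cv2.COLOR_RGB2BGR),None,fx=4,fy=4),cv2.resize(cv2.cvtColor(mm[135:225,215:300]*255,cv2.COLOR_GRAY2BGR),None,fx=4,fy=4)]))
E
```

```text
rect outl [593.5  56.8 105.6  50.7  10.1] exp 102x48?
ring [612.3 -52.2  54.5  53.1 -77.5]
short [429.8 -65.6  67.3  43.4  79.6] [426.8 -65.7  64.2  35.   79.8] 1853
```

View pics/m4.png

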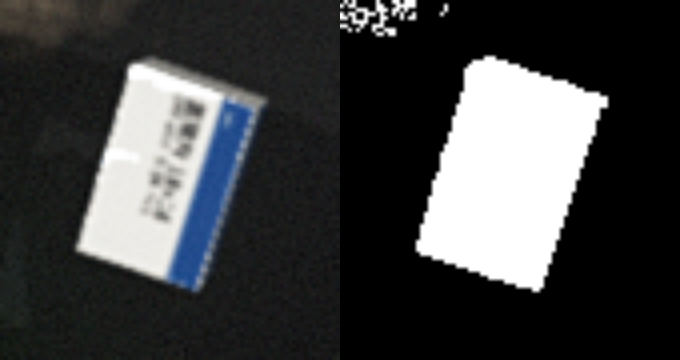

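Emit:
{"name": "carry_out", "arguments": {
  "plan": [
    [[-34,-16,0,0,0,0,70],[-34,-16,0,0,0,0,70],[-34,-16,0,0,0,0,70],[-34,-16,0,0,0,0,70],[-34,-16,0,0,0,0,70],[-34,-16,0,0,0,0,70],[-34,-16,0,0,0,0,70],[0,0,0,0,0,0,70],[0,0,0,0,0,0,70]]
  ]
}}

```text
time_s: 7.6
ee_pos: [0.446, -0.3082, 0.2018]
eef_rot: [3.142, 0.0, 1.744]
force: [-0.2, 0.9, 0.0]
grip_width: 0.0701
grip_force: 0.0
```

```bash
python3 - <<'E'
from h import *
to(.435,-.335,.2,1.744)
c=shot('wrist','w5.png')
E
```

```text
t 7.6 tcp [ 446.  -308.2  201.8] yaw 1.744 tilt [-0.  0. -1.] go [-24.5 -15.5   1.8] turn -0.0
```

View pics/w5.png

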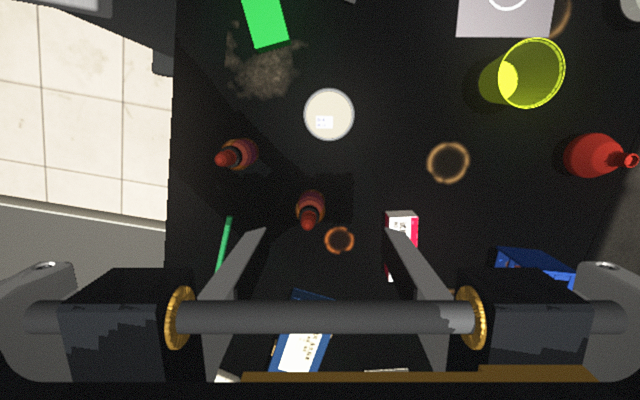

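```bash
python3 - <<'E'
from h import *
c=np.load('pics/w5.npz'); im=c['pixels']
for q in ([.435,-.335,0],[.435,-.335,.06],[.435,-.335,.104]): print(np.round(proj(c,q),1))
print(np.round(ray(c,307,221,.098)*1000,1), np.round(ray(c,311,203,.05)*1000,1))
hsv=cv2.cvtColor(im,cv2.COLOR_RGB2HSV).astype(int)
w=np.zeros(hsv.shape[:2],np.uint8); w[180:240,285:340]=1
m=(w&(hsv[...,2]>60)&(hsv[...,1]>60)).astype(np.uint8); n,lab,st,ce=cv2.connectedComponentsWithStats(m); i=1+np.argmax(st[1:,4]); print(st[i])
for v in range(186,234,4):
    xs=np.where(lab[v]==i)[0]; print(v,xs.min() if len(xs) else 0,xs.max() if len(xs) else 0, np.round(im[v,(xs.min()+xs.max())//2]) if len(xs) else '')
E
```

```text
[313.7 196.1]
[311.8 208.2]
[310.1 219.9]
[ 432.1 -338.7   98. ] [ 433.  -331.7   50. ]
[296 196  29  25 340]
186 0 0 
190 0 0 
194 0 0 
198 302 318 [82 39 38]
202 298 322 [125  63  50]
206 296 323 [19 15 15]
210 296 323 [75 40 35]
214 297 323 [72 26 16]
218 319 321 [95 53 15]
222 0 0 
226 0 0 
230 0 0
```

Emit:
{"name": "carry_out", "arguments": {
  "plan": [
    [[-12,-9,0,0,0,0,70],[-13,-8.5,0,0,0,0,70],[0,0,15,0,0,0,70],[0,0,35,0,0,0,70],[0,0,35,0,0,0,70],[0,0,35,0,0,0,70],[0,0,30,0,0,0,70],[0,0,15,0,0,0,70],[0,0,9,0,0,0,70],[0,0,0,0,0,0,70],[0,0,0,0,0,0,25],[0,0,0,0,0,0,25],[0,0,0,0,0,0,25],[0,0,0,0,0,0,25],[0,0,0,0,0,0,25],[0,0,0,0,0,0,25],[0,0,0,0,0,0,25]]
  ],
  "squeeze": 15
}}

```text
time_s: 9.07
ee_pos: [0.4337, -0.3348, 0.0279]
eef_rot: [-3.141, 0.0, 1.747]
force: [-3.1, -0.8, 4.4]
grip_width: 0.0306
grip_force: 14.7
```

```bash
python3 - <<'E'
from h import *
to(.6115,-.052,.0325,1.744)
c=shot('wrist','w6.png'); p=telemetry.get_obs()['ee_pos']
for z in(.06,.104): print(proj(c,[p[0],p[1],z]))
cv2.imwrite('pics/w6c.png',cv2.resize(cv2.cvtColor(c['pixels'][130:330,200:440],cv2.COLOR_RGB2BGR),None,fx=3,fy=3))
E
```

```text
t 9.07 tcp [ 433.7 -334.8   27.9] yaw 1.747 tilt [-0. -0. -1.] go [247.3 224.6  -4.8] turn 0.003
[325.54497551 247.91308761]
[325.71178294 286.85127618]
```

View pics/w6c.png

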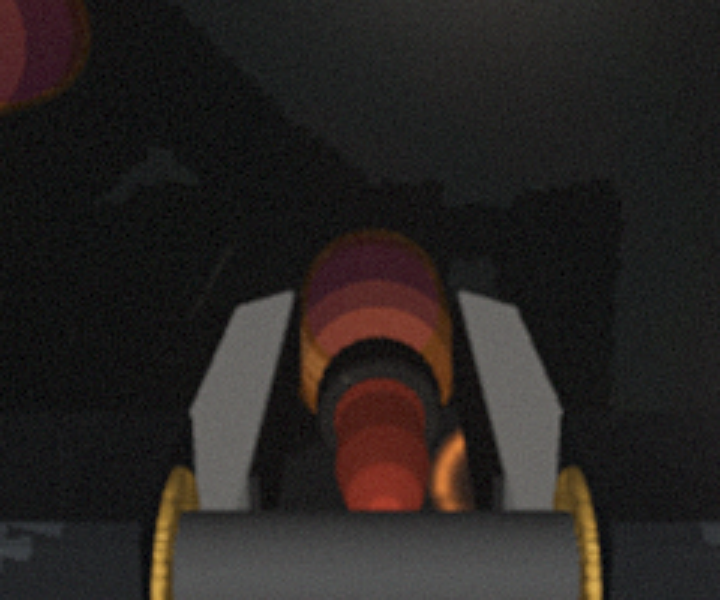

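Emit:
{"name": "carry_out", "arguments": {
  "plan": [
    [[0,0,-10,0,0,0,25],[0,0,-25,0,0,0,25],[0,0,-30,0,0,0,25],[0,0,-25,0,0,0,25],[14,13,0,0,0,0,25],[27,25,0,0,0,0,25],[27,25,0,0,0,0,25],[27,25,0,0,0,0,25],[27,25,0,0,0,0,25],[27,25,0,0,0,0,25],[27,25,0,0,0,0,25],[27,25,0,0,0,0,25],[27,25,0,0,0,0,25],[14,10,0,0,0,0,25],[3,2,25,0,0,0,25],[0,0,25,0,0,0,25],[0,0,15,0,0,0,25],[0,0,0,0,0,0,25],[0,0,0,0,0,0,25]]
  ]
}}

```text
time_s: 10.7
ee_pos: [0.612, -0.0519, 0.0528]
eef_rot: [-3.141, -0.0, 1.747]
force: [-0.7, -0.6, -0.2]
grip_width: 0.0308
grip_force: 13.5
```

```bash
python3 - <<'E'
from h import *
to(.612,-.052,.0312,1.744)
c=shot('wrist','w7.png'); print(c['origin'])
im=c['pixels']; hsv=cv2.cvtColor(im,cv2.COLOR_RGB2HSV).astype(int)
print(np.round(proj(c,[.612,-.052,.003])),np.round(proj(c,[.5932,.0568,.003])))
E
```

```text
t 10.7 tcp [612.  -51.9  52.8] yaw 1.747 tilt [ 0.    -0.001 -1.   ] go [-0.1 -0.  21.6] turn 0.003
[0.59939423 0.01786034 0.25250377]
[325. 210.] [326.  69.]
```

Emit:
{"name": "carry_out", "arguments": {
  "plan": [
    [[0,0,10,0,0,0,25],[0,0,7,0,0,0,25],[0,0,4.5,0,0,0,25],[0,0,0,0,0,0,25],[0,0,0,0,0,0,25],[0,0,0,0,0,0,65],[0,0,0,0,0,0,65],[0,0,0,0,0,0,65],[0,0,0,0,0,0,65],[0,0,0,0,0,0,65]]
  ]
}}

```text
time_s: 11.58
ee_pos: [0.6121, -0.052, 0.0308]
eef_rot: [-3.141, -0.0, 1.747]
force: [-0.8, 0.8, 0.3]
grip_width: 0.0607
grip_force: 0.0
```

Emit:
{"name": "carry_out", "arguments": {
  "plan": [
    [[0,0,-10,0,0,0,65],[0,0,-30,0,0,0,65],[0,0,-40,0,0,0,65],[0,0,-40,0,0,0,65],[0,0,-40,0,0,0,65],[0,0,-10,0,0,0,65],[-35,-12,0,0,0,0,65],[-35,-12,0,0,0,0,65],[-35,-12,0,0,0,0,65],[-35,-12,0,0,0,0,65],[-35,-12,0,0,0,0,65],[-35,-12,0,0,0,0,65],[-35,-12,0,0,0,0,65],[-35,-12,0,0,0,0,65],[-34,-12,0,0,0,0,65],[0,0,0,0,0,0,65]]
  ]
}}

```text
time_s: 12.92
ee_pos: [0.5585, -0.3856, 0.2005]
eef_rot: [-3.141, 0.0, 1.742]
force: [-0.2, -0.6, -0.3]
grip_width: 0.065
grip_force: 0.0
```

```bash
python3 - <<'E'
from h import *
to(.558,-.380,.2,1.78)
c=shot('wrist','w8.png'); im=c['pixels']; hsv=cv2.cvtColor(im,cv2.COLOR_RGB2HSV).astype(int)
s=shot('scene','s8.png')['pixels']
f=cv2.resize(cv2.cvtColor(s[110:310,190:450],cv2.COLOR_RGB2BGR),(520,400))
cv2.imwrite('pics/v8.png',np.hstack([f,cv2.cvtColor(im[130:330,255:395],cv2.COLOR_RGB2BGR).repeat(2,0).repeat(2,1)]))
E
```

```text
t 12.92 tcp [ 558.5 -385.6  200.5] yaw 1.742 tilt [-0.    -0.001 -1.   ] go [5.6 0.5 0.5] turn -0.038
```

View pics/v8.png

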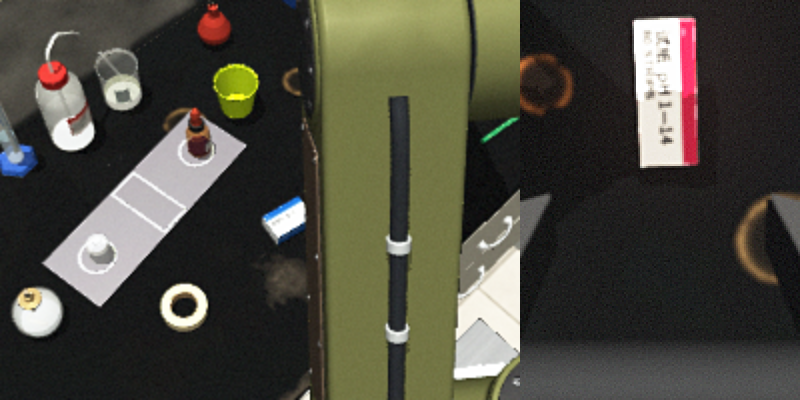

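```bash
python3 - <<'E'
from h import *
c=np.load('pics/w8.npz'); im=c['pixels']; hsv=cv2.cvtColor(im,cv2.COLOR_RGB2HSV).astype(int); V,S,H=hsv[...,2],hsv[...,1],hsv[...,0]
w=np.zeros_like(V,np.uint8); w[130:220,305:350]=1
m=cv2.morphologyEx((w&((V>95))).astype(np.uint8),cv2.MORPH_CLOSE,np.ones((5,5)))
print(rectfit(c,m,.03))
ys,xs=np.where(m); print(xs.min(),xs.max(),ys.min(),ys.max())
P=np.array([ray(c,255+u/2,130+v/2,.03)[:2]*1000 for u,v in((114,17),(175,17),(178,165),(121,166))]); print(P.round(1),P.mean(0).round(1))
to(*np.append(P.mean(0)/1000,.2))
E
```

```text
[ 560.3 -377.8   92.    37.2  -77.8]
311 344 138 213
[[ 533.9 -336.3]
 [ 569.4 -330.2]
 [ 587.9 -419.4]
 [ 552.9 -426.1]] [ 561. -378.]
t 13.02 tcp [ 560.2 -381.   200.7] yaw 1.745 tilt [ 0. -0. -1.] go [2.8 1.4 0.7] turn None
```

```bash
python3 - <<'E'
from h import *
c=np.load('pics/scene0.npz')
for (u,v),z in (((331,108),.0),((331,100),.04),((345,112),0),((341,82),.1),((297,130),.0),((372,106),0)): print(u,v,np.round(ray(c,u,v,z)*1000))
c=np.load('pics/w5.npz')
for (u,v),z in (((497,262),.0),((497,248),.05),((575,275),0.)): print(u,v,np.round(ray(c,u,v,z)*1000))
to(.5603,-.378,.005,1.784)
E
```

```text
331 108 [ 746. -364.    0.]
331 100 [ 746. -363.   40.]
345 112 [ 701. -387.    0.]
341 82 [ 740. -399.  100.]
297 130 [ 754. -216.    0.]
372 106 [ 657. -473.    0.]
497 262 [ 707. -385.    0.]
497 248 [ 667. -349.   50.]
575 275 [ 823. -385.    0.]
t 13.02 tcp [ 560.2 -381.   200.7] yaw 1.745 tilt [ 0. -0. -1.] go [  2.8   0.7 195.7] turn -0.039
```

Emit:
{"name": "carry_out", "arguments": {
  "plan": [
    [[2.8,0.7,0,0,0,-0.039,65],[0,0,15,0,0,0,65],[0,0,35,0,0,0,65],[0,0,40,0,0,0,65],[0,0,40,0,0,0,65],[0,0,40,0,0,0,65],[0,0,18,0,0,0,65],[0,0,7,0,0,0,65],[0,0,0,0,0,0,65],[0,0,0,0,0,0,25],[0,0,0,0,0,0,25],[0,0,0,0,0,0,25],[0,0,0,0,0,0,25],[0,0,0,0,0,0,25],[0,0,0,0,0,0,25],[0,0,0,0,0,0,25]]
  ],
  "squeeze": 20
}}

```text
time_s: 14.35
ee_pos: [0.5613, -0.3774, 0.0069]
eef_rot: [3.141, 0.001, 1.786]
force: [-1.1, 0.8, 6.7]
grip_width: 0.0355
grip_force: 20.0
```

```bash
python3 - <<'E'
from h import *
to(.5932,.0568,.15,np.radians(190.1))
c=shot('wrist','w9.png'); p=telemetry.get_obs()['ee_pos']
print(np.round(proj(c,[*p[:2],.03]),1))
im=c['pixels']; hsv=cv2.cvtColor(im,cv2.COLOR_RGB2HSV).astype(int); V=hsv[...,2]
cv2.imwrite('pics/w9c.png',cv2.resize(cv2.cvtColor(im[130:330,200:440],cv2.COLOR_RGB2BGR),None,fx=3,fy=3))
E
```

```text
t 14.35 tcp [ 561.3 -377.4    6.9] yaw 1.786 tilt [-0.001  0.001 -1.   ] go [ 417.3  123.9 -143.4] turn -1.532
[325.6 242.2]
```

View pics/w9c.png

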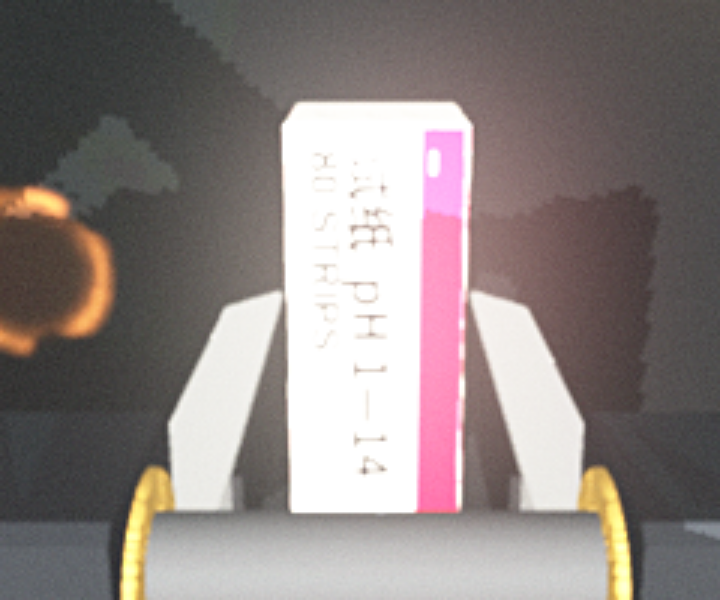

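```bash
python3 - <<'E'
from h import *
c=np.load('pics/w9.npz'); p=telemetry.get_obs()['ee_pos']; M=Ro.from_euler('xyz',telemetry.get_obs()['eef_rot']).as_matrix()
for q,z in (((284,126),.03),((473,126),.03),((295,102),.0),((460,102),.0),((288,500),.03),((462,500),.03)): print(np.round(M.T@(ray(c,200+q[0]/3,130+q[1]/3,z)-p)*1000,1))
E
```

```text
[ 43.3 -17.9 -23.2]
[ 43.3  18.5 -23.2]
[ 44.1 -18.2   6.8]
[44.  18.7  6.8]
[-37.4 -19.  -23.1]
[-37.5  18.3 -23.1]
```

Emit:
{"name": "carry_out", "arguments": {
  "plan": [
    [[0,0,-10,0,0,0,25],[0,0,-30,0,0,0,25],[0,0,-40,0,0,0,25],[0,0,-40,0,0,0,25],[0,0,-35,0,0,0,25],[17,5,0,0,0,0,25],[34,10,0,0,0,0,25],[34,10,0,0,0,0,25],[34,10,0,0,0,0,25],[34,10,0,0,0,0,25],[34,10,0,0,0,0,25],[34,10,0,0,0,0,25],[34,10,0,0,0,0,25],[34,10,0,0,0,0,25],[34,10,0,0,0,0,25],[34,10,0,0,0,0,25],[34,10,0,0,0,0,25],[26,9,0,0,0,0,25],[0,0,0,0,0,0,25]]
  ]
}}

```text
time_s: 15.98
ee_pos: [0.5931, 0.0612, 0.1616]
eef_rot: [3.141, -0.001, 1.79]
force: [-0.1, 0.2, -0.3]
grip_width: 0.0351
grip_force: 20.0
```

Emit:
{"name": "carry_out", "arguments": {
  "plan": [
    [[0,0,0,0,0,-0.118,25],[0,0,0,0,0,-0.118,25],[0,0,0,0,0,-0.118,25],[0,0,0,0,0,-0.118,25],[0,0,0,0,0,-0.118,25],[0,0,0,0,0,-0.118,25],[0,0,0,0,0,-0.118,25],[0,0,0,0,0,-0.118,25],[0,0,0,0,0,-0.118,25],[0,0,0,0,0,-0.118,25],[0,0,0,0,0,-0.118,25],[0,0,0,0,0,-0.118,25],[0,0,0,0,0,-0.118,25],[0,0,0,0,0,0,25],[0,0,0,0,0,0,25],[0,0,0,0,0,0,25]]
  ]
}}

```text
time_s: 17.32
ee_pos: [0.5931, 0.0565, 0.1612]
eef_rot: [-3.142, 0.0, -2.968]
force: [0.4, 0.8, -0.4]
grip_width: 0.0351
grip_force: 20.0
```

```bash
python3 - <<'E'
from h import *
to(.5924,.0566,.0102,np.radians(190.1))
E
```

```text
t 17.32 tcp [593.1  56.5 161.2] yaw -2.968 tilt [-0. -0. -1.] go [  0.7   0.2 151. ] turn -0.002
```

Emit:
{"name": "carry_out", "arguments": {
  "plan": [
    [[0.7,0.2,10,0,0,-0.002,25],[0,0,30,0,0,0,25],[0,0,35,0,0,0,25],[0,0,30,0,0,0,25],[0,0,16,0,0,0,25],[0,0,10,0,0,0,25],[0,0,0,0,0,0,25],[0,0,0,0,0,0,25]]
  ]
}}

```text
time_s: 17.98
ee_pos: [0.5926, 0.0568, 0.0303]
eef_rot: [-3.142, 0.0, -2.962]
force: [-0.2, 0.8, -0.1]
grip_width: 0.0354
grip_force: 20.0
```

```bash
python3 - <<'E'
from h import *
to(.5924,.0566,.0102,np.radians(190.1))
c=shot('wrist','w10.png')
cv2.imwrite('pics/w10c.png',cv2.resize(cv2.cvtColor(c['pixels'][100:320,190:460],cv2.COLOR_RGB2BGR),None,fx=2.5,fy=2.5))
E
```

```text
t 17.98 tcp [592.6  56.8  30.3] yaw -2.962 tilt [-0. -0. -1.] go [ 0.2 -0.1 20.1] turn 0.003
```

View pics/w10c.png

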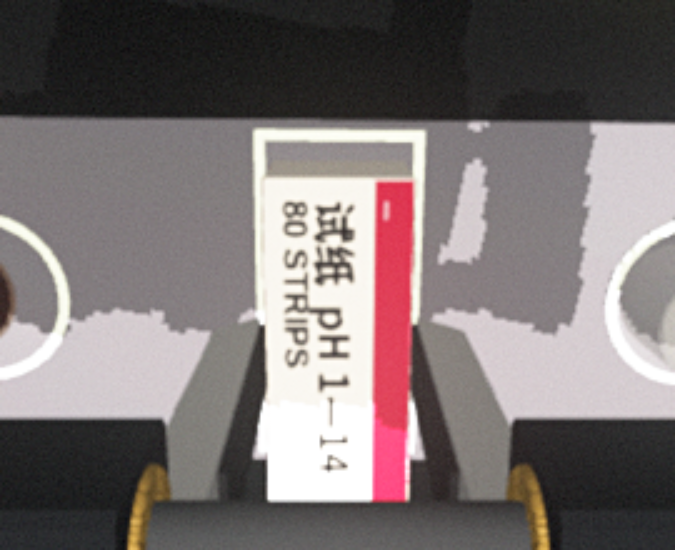

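```bash
python3 - <<'E'
from h import *
c=np.load('pics/w10.npz'); o=telemetry.get_obs();p=o['ee_pos']; M=Ro.from_euler('xyz',o['eef_rot']).as_matrix()
for q,z in (((253,129),.003),((426,129),.003),((266,142),.003),((413,142),.003),((258,322),.003),((422,322),.003),((264,180),.0534),((414,181),.0534),((0,117),.003),((600,122),.003),((266,163),.0234),((410,163),.0234)): print(q,np.round(M.T@(ray(c,190+q[0]/2.5,100+q[1]/2.5,z)-p)*1000,1))
E
```

```text
(253, 129) [ 51.8 -25.1  28. ]
(426, 129) [51.7 25.4 27.9]
(266, 142) [ 48.  -21.4  28. ]
(413, 142) [48.  21.7 28. ]
(258, 322) [ -7.8 -25.3  28.1]
(422, 322) [-7.9 25.8 28. ]
(264, 180) [ 44.6 -17.5 -22.4]
(414, 181) [ 44.3  17.2 -22.4]
(0, 117) [ 55.3 -98.7  28. ]
(600, 122) [53.7 76.1 27.9]
(266, 163) [ 44.5 -19.7   7.6]
(410, 163) [44.5 19.   7.6]
```

Emit:
{"name": "carry_out", "arguments": {
  "plan": [
    [[0,0.4,0,0,0,0.004,25],[0,0,8,0,0,0,25],[0,0,7,0,0,0,25],[0,0,4,0,0,0,25],[0,0,1.5,0,0,0,25],[0,0,0,0,0,0,25],[0,0,0,0,0,0,25],[0,0,0,0,0,0,25]]
  ]
}}

```text
time_s: 18.7
ee_pos: [0.5922, 0.0572, 0.0094]
eef_rot: [3.142, -0.0, -2.965]
force: [-2.1, -0.5, 2.8]
grip_width: 0.0353
grip_force: 20.0
```

Emit:
{"name": "carry_out", "arguments": {
  "plan": [
    [[0,0,0,0,0,0,60],[0,0,0,0,0,0,60],[0,0,0,0,0,0,60],[0,0,0,0,0,0,60],[0,0,0,0,0,0,60],[0,0,-10,0,0,0,60],[0,0,-30,0,0,0,60],[0,0,-40,0,0,0,60],[0,0,-40,0,0,0,60],[0,0,-40,0,0,0,60],[0,0,-30,0,0,0,60],[0,0,0,0,0,0,60],[0,0,0,0,0,0,60]]
  ]
}}

```text
time_s: 19.78
ee_pos: [0.5928, 0.0572, 0.2016]
eef_rot: [-3.141, 0.004, -2.965]
force: [-0.2, 0.4, -1.1]
grip_width: 0.0604
grip_force: 0.0
```

```bash
python3 - <<'E'
from h import *
to(.4293,-.068,.2,np.radians(79.6+90-180))
c=shot('wrist','w11.png')
cv2.imwrite('pics/w11c.png',cv2.resize(cv2.cvtColor(c['pixels'][110:270,190:460],cv2.COLOR_RGB2BGR),None,fx=2.9,fy=2.9))
E
```

```text
t 19.78 tcp [592.8  57.2 201.6] yaw -2.965 tilt [-0.004 -0.001 -1.   ] go [183.  -94.6   1. ] turn -2.784
```

View pics/w11c.png

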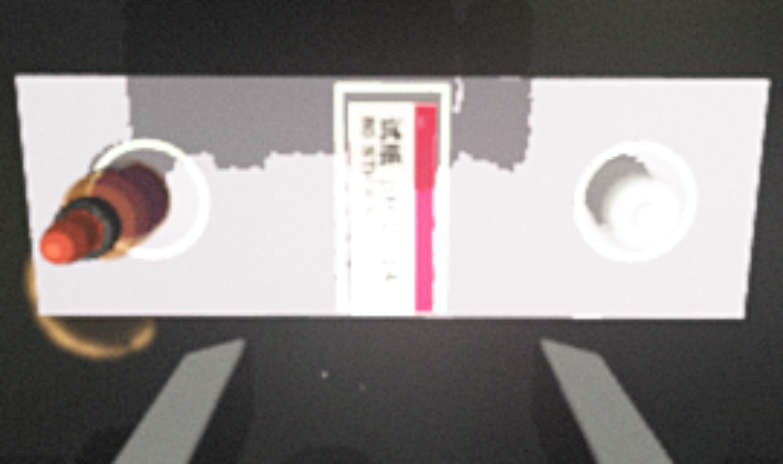

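Emit:
{"name": "carry_out", "arguments": {
  "plan": [
    [[15,-8,0,0,0,0,70],[30,-15.5,0,0,0,0,70],[30,-15.5,0,0,0,0,70],[30,-15.5,0,0,0,0,70],[30,-15.5,0,0,0,0,70],[30,-15.5,0,0,0,0,70],[18,-9,0,0,0,0,70],[0,0,0,0,0,0.12,70],[0,0,0,0,0,0.12,70],[0,0,0,0,0,0.12,70],[0,0,0,0,0,0.12,70],[0,0,0,0,0,0.12,70],[0,0,0,0,0,0.12,70],[0,0,0,0,0,0.12,70],[0,0,0,0,0,0.12,70]]
  ]
}}

```text
time_s: 21.08
ee_pos: [0.428, -0.0678, 0.198]
eef_rot: [-3.14, -0.002, 2.352]
force: [-0.3, -0.3, -0.0]
grip_width: 0.0698
grip_force: 0.0
```

Emit:
{"name": "carry_out", "arguments": {
  "plan": [
    [[0,0,0,0,0,0.12,70],[0,0,0,0,0,0.12,70],[0,0,0,0,0,0.12,70],[0,0,0,0,0,0.12,70],[0,0,0,0,0,0.12,70],[0,0,0,0,0,0.12,70],[0,0,0,0,0,0.12,70],[0,0,0,0,0,0.12,70],[0,0,0,0,0,0,70],[0,0,0,0,0,0,70],[0,0,0,0,0,0,70]]
  ]
}}

```text
time_s: 22.0
ee_pos: [0.4284, -0.0679, 0.1988]
eef_rot: [-3.14, -0.0, 1.402]
force: [-0.6, 0.1, -0.0]
grip_width: 0.0698
grip_force: 0.0
```

```bash
python3 - <<'E'
from h import *
a=np.load('pics/w11.npz'); print('dropper',[np.round((proj(a,[.612,-.052,z])-[190,110])*2.9) for z in(0.003,.1)])
P=np.array([ray(a,190+u/2.9,110+v/2.9,.033)[:2]*1000 for u,v in((348,100),(438,102),(437.5,313),(349.5,314))]); d=P[3]-P[0]+P[2]-P[1]; e=P[1]-P[0]+P[2]-P[3]
print('carton',P.mean(0).round(1),np.linalg.norm(d)/2,np.linalg.norm(e)/2,np.degrees(np.arctan2(d[1],d[0])),np.degrees(np.arctan2(e[1],e[0])))
to(.4293,-.068,.006,np.radians(79.6))
c=shot('wrist','w12.png'); im=c['pixels']; hsv=cv2.cvtColor(im,cv2.COLOR_RGB2HSV).astype(int); V,S,H=hsv[...,2],hsv[...,1],hsv[...,0]
u,v=np.round(proj(c,[.4293,-.068,.024])).astype(int); print(u,v)
w=np.zeros_like(V,np.uint8); w[v-55:v+45,u-50:u+50]=1
m=w&((V>120)&((S<60)|((H>95)&(H<130)&(S>60))))
print(rectfit(c,m,.024))
cv2.imwrite('pics/w12c.png',np.hstack([cv2.cvtColor(im[v-60:v+60,u-60:u+60],cv2.COLOR_RGB2BGR),cv2.cvtColor((m*255).astype(np.uint8)[v-60:v+60,u-60:u+60],cv2.COLOR_GRAY2BGR)]).repeat(3,0).repeat(3,1))
E
```

```text
dropper [array([148., 198.]), array([ 73., 248.])]
carton [592.3  57.3] 90.5598293377395 37.30975480098775 10.215274747174645 99.79345612152787
t 22.0 tcp [428.4 -67.9 198.8] yaw 1.402 tilt [ 0.    -0.001 -1.   ] go [  0.    1.1 192.8] turn 0.013
326 182
[429.5 -66.4  62.6  40.1  80.3]
```

View pics/w12c.png

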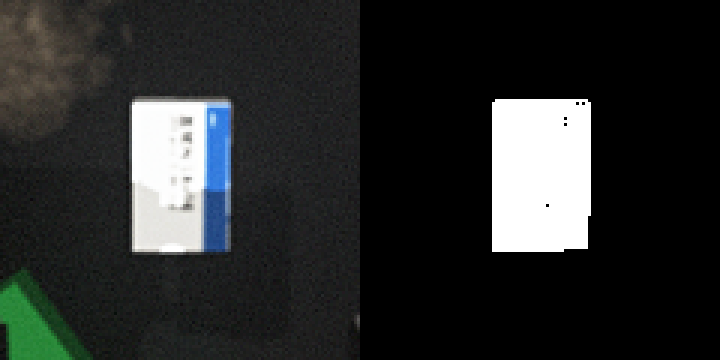

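Emit:
{"name": "carry_out", "arguments": {
  "plan": [
    [[1.7,0.8,10,0,0,0,70],[0,0,35,0,0,0,70],[0,0,40,0,0,0,70],[0,0,40,0,0,0,70],[0,0,40,0,0,0,70],[0,0,20,0,0,0,70],[0,0,10,0,0,0,70],[0,0,0,0,0,0,70],[0,0,0,0,0,0,30],[0,0,0,0,0,0,30],[0,0,0,0,0,0,30],[0,0,0,0,0,0,30],[0,0,0,0,0,0,30],[0,0,0,0,0,0,30],[0,0,0,0,0,0,30]]
  ],
  "squeeze": 20
}}

```text
time_s: 23.3
ee_pos: [0.43, -0.0664, 0.0047]
eef_rot: [3.141, 0.0, 1.398]
force: [-0.1, -0.6, 0.1]
grip_width: 0.0305
grip_force: 0.0
```

```bash
python3 - <<'E'
from h import *
to(.5925,.057,.15,np.radians(10.1))
def comps(c,box,f,top=3):
    im=c['pixels']; hsv=cv2.cvtColor(im,cv2.COLOR_RGB2HSV).astype(int); x0,x1,y0,y1=box
    m=np.zeros(im.shape[:2],np.uint8); m[y0:y1,x0:x1]=f(hsv[...,0],hsv[...,1],hsv[...,2])[y0:y1,x0:x1]
    n,lab,st,ce=cv2.connectedComponentsWithStats(m)
    for i in sorted(range(1,n),key=lambda i:-st[i,4])[:top]: print('  ',st[i],ce[i].round(1))
for n in('s8','w11'):
    c=np.load(f'pics/{n}.npz'); 
    E=[proj(c,[.612,-.052,z]) for z in (.003,.063,.076,.107)]; print(n,np.round(E,1).tolist(),'cap',np.round([proj(c,[.5745,.165,z]) for z in(.003,.046)],1).tolist())
    xs=[e[0] for e in E]; ys=[e[1] for e in E]; b=[int(min(xs))-22,int(max(xs))+22,int(min(ys))-22,int(max(ys))+22]
    print(' sat all',b); comps(c,b,lambda H,S,V:(S>70)&(V>40)&((H<25)|(H>150)))
    print(' red bulb'); comps(c,b,lambda H,S,V:(S>130)&(V>130)&((H<12)|(H>170)))
    print(' ring'); comps(c,b,lambda H,S,V:(S<40)&(V>240))
E
```

```text
t 23.3 tcp [430.  -66.4   4.7] yaw 1.398 tilt [-0.  0. -1.] go [ 149.6  138.9 -145.2] turn 1.222
s8 [[287.6, 184.9], [286.3, 173.8], [286.0, 171.3], [285.3, 165.1]] cap [[238.1, 237.5], [235.6, 230.8]]
 sat all [263, 309, 143, 206]
   [283 172  12  17 139] [288.6 180.5]
   [271 163  22  13 118] [281.4 168.3]
 red bulb
   [285 164   4   5  14] [286.5 166. ]
   [286 178   4   1   4] [287.5 178. ]
 ring
   [279 180  17  13  30] [284.5 188.2]
   [263 200   8   6  11] [266.2 202.7]
   [296 183   1   2   2] [296.  183.5]
w11 [[240.9, 178.4], [226.7, 188.0], [223.0, 190.5], [212.9, 197.3]] cap [[408.8, 179.1], [418.5, 185.8]]
 sat all [190, 262, 156, 219]
   [211 166  37  33 586] [233.  179.1]
   [204 182  22  19 311] [214.6 191.3]
   [198 198   5  21  70] [199.9 208.1]
 red bulb
   [204 187  16  14 172] [211.5 193.5]
   [221 174  16  18  88] [230.  180.7]
   [222 185   3  11  15] [223.3 189.7]
 ring
   [223 158  39  42 555] [249.7 180.3]
   [221 217  41   1  41] [241. 217.]
   [210 217  10   1  10] [214.5 217. ]
```

```bash
python3 - <<'E'
from h import *
c=shot('wrist','w13.png'); o=telemetry.get_obs(); print(o['grip_width'],o['grip_force'])
im=c['pixels']; hsv=cv2.cvtColor(im,cv2.COLOR_RGB2HSV).astype(int); H,S,V=hsv[...,0],hsv[...,1],hsv[...,2]
ch=np.full(V.shape,'.'); ch[V>70]='+'; ch[(V>150)&(S<60)]='W'; ch[(S>110)&(H>100)&(H<130)&(V>60)]='B'; ch[(S>110)&(H>45)&(H<80)&(V>60)]='G'
for r in ch[120:310:6,220:440:3]: print(''.join(r))
E
```

```text
0.030305750775078882 0.0
++++++++........+++++++...................................................
++++++++++.....++..+......................................................
+++++++++....+++..........................................................
+++++++++++.++++++........................................................
++++++++++++++.+++.....+..................................................
+++++++++++++++++.......+.................................................
+++++W+++++++++.+.........................................................
+++++++++++++++++++++.....................................................
++++++++++++++++++++......................................................
++++++++++++++++++++............+.........................................
++++++++++++++++++.......++..+.+.++++.....................................
+++++++++++++............+WWWWWWWWWWWWWWWWWWW+............................
+++++++++..+............+WWWWWWWWWWWWWWWWWWWWW.+..........................
..+.....................WWWWWWWWWWWWWWWWW+++++W...........................
........................W
[... 624 characters left out ...]
WWWWW....................
................WWWWWWWW...WWWWWWWWWWWWWBBBB...WWWWWWWW...................
...............+WWWWWWW+..WWWWWWWWWWWWWWBBBB+..+WWWWWWWW..................
...............+WWWWWWW...WWWWWWWWWWWWWWBBBBB...WWWWWWW+..................
...............+WWWWWW+...WWWWWWWWWWWWWWBBBBB...+WWWWWW+..................
...............+WWWWWW...WWWWWWWWWWWWWWWBBBBB+...WWWWWW+..................
.............+++WWWWW+...........................+WWWWW+++................
............++++WWWW++...........................+WWWWW++++...............
...........++++++++++............................+++++++++++..............
...........+++++++++++++++++++++++++++++++++++++++++++++++++..............
```

```bash
python3 - <<'E'
from h import *
o=telemetry.get_obs(); p=o['ee_pos']
for n in('w9','w13','w6'):
    c=np.load(f'pics/{n}.npz'); g=c['pixels'].max(2).astype(int)
    print(n)
    for v in(232,240,250,260,270,280): print(v,'L',g[v,265:305:2].tolist(),'R',g[v,345:385:2].tolist())
c=np.load('pics/w13.npz'); M=Ro.from_euler('xyz',o['eef_rot']).as_matrix()
for hw in (15.2,20): print(hw,[np.round(proj(c,p+M@np.array([0.008,s*hw/1000,0])),1).tolist() for s in(-1,1)])
E
```

```text
w9
232 L [95, 100, 96, 108, 103, 200, 242, 244, 245, 242, 241, 244, 243, 245, 193, 203, 255, 255, 255, 255] R [255, 255, 255, 255, 255, 177, 213, 247, 246, 244, 244, 245, 245, 246, 245, 190, 122, 130, 123, 117]
240 L [93, 94, 96, 218, 242, 239, 240, 239, 240, 241, 242, 243, 244, 158, 134, 171, 255, 255, 255, 255] R [255, 255, 255, 255, 255, 165, 145, 181, 246, 246, 245, 242, 244, 242, 242, 243, 241, 216, 116, 113]
250 L [108, 241, 239, 240, 238, 240, 241, 239, 241, 240, 242, 235, 126, 129, 127, 140, 255, 255, 255, 255] R [255, 255, 255, 255, 255, 150, 147, 142, 138, 237, 244, 245, 241, 243, 242, 242, 243, 239, 240, 253]
260 L [236, 237, 238, 239, 238, 239, 240, 239, 239, 245, 166, 115, 116, 128, 121, 187, 255, 255, 255, 255] R [255, 255, 255, 255, 255, 152, 139, 139, 137, 138, 186, 245, 243, 242, 241, 241, 240, 240, 239, 239]
270 L [237, 238, 238, 238, 238, 238, 239, 239, 233, 107, 111, 110, 114, 117, 115, 139, 255, 255, 255, 255] R [255, 255, 255, 255, 255, 126, 133, 129, 127, 121, 122, 121, 235, 242, 242, 240, 240, 239, 238, 239]
280 L [236, 237, 238, 238, 240, 238, 241, 162, 99, 9
[... 1855 characters left out ...]
, 105, 104, 98, 96, 101, 104, 103, 102, 103, 94, 21, 24]
260 L [31, 108, 104, 104, 102, 105, 99, 103, 104, 107, 98, 108, 76, 15, 20, 21, 25, 35, 74, 108] R [28, 82, 95, 31, 21, 21, 23, 19, 76, 102, 107, 102, 107, 103, 111, 104, 105, 107, 99, 107]
270 L [108, 106, 99, 108, 101, 102, 109, 103, 105, 105, 100, 53, 24, 22, 13, 22, 20, 19, 22, 14] R [38, 31, 29, 31, 21, 12, 25, 17, 24, 54, 105, 105, 100, 103, 105, 105, 104, 104, 103, 101]
280 L [86, 103, 105, 105, 103, 107, 99, 103, 105, 98, 32, 12, 25, 23, 25, 16, 24, 27, 25, 32] R [51, 106, 184, 201, 167, 50, 15, 21, 22, 27, 34, 101, 104, 103, 105, 108, 104, 105, 100, 108]
15.2 [[302.7, 218.1], [347.5, 218.1]]
20 [[295.7, 218.1], [354.6, 218.1]]
```

Emit:
{"name": "carry_out", "arguments": {
  "plan": [
    [[0,0,0,0,0,0,15],[0,0,0,0,0,0,15],[0,0,0,0,0,0,15]]
  ]
}}

```text
time_s: 23.6
ee_pos: [0.4298, -0.0664, 0.0044]
eef_rot: [-3.142, 0.0, 1.398]
force: [-0.5, -0.1, -0.1]
grip_width: 0.0158
grip_force: 0.0
```

```bash
cat > asc.py <<'E'
from h import *
import sys
def asc(c,y0,y1,dy,x0,x1,dx):
    im=c['pixels']; hsv=cv2.cvtColor(im,cv2.COLOR_RGB2HSV).astype(int); H,S,V=hsv[...,0],hsv[...,1],hsv[...,2]
    ch=np.full(V.shape,'.'); ch[V>70]='+'; ch[(V>150)&(S<60)]='W'; ch[(S>110)&(H>100)&(H<130)&(V>60)]='B'; ch[(S>110)&(H>45)&(H<80)&(V>60)]='G'
    for r in ch[y0:y1:dy,x0:x1:dx]: print(''.join(r))
E
python3 - <<'E'
from asc import *
c=shot('wrist','w14.png'); o=telemetry.get_obs(); print(o['grip_width'],o['grip_force'],o['force'])
asc(c,170,300,6,250,400,3)
E
```

```text
0.015138260707645212 0.0 [ 0.16044305  0.27140797 -0.35242336]
++++++++++........................................
++++++++++.................+......................
+++++++............+.+...+........................
+++............WWWWWWWWWWWWWWWWWWWWW..............
..............WWWWWWWWWWWWWWWWWWWWWWW.............
..............WWWWWWWWWWWWWWWWW+W+++W.............
..............WWWWWWWWWWW+W+WWW+W+++W+............
..............WWWWWWWWWWWWWWWWWBBBBB+...+.........
..............WWWWWWWWWWWWWWWWWBBBBB+.............
..............WWWWWWWWWWWWWWWWWBBBBB+.............
..............+WWWWW+WWWWWWWWW+WWW+B+.............
..............WWWWWW.WWWWWWWWW.WWWWWW+++..........
.............WWWWWWW.WWWWWWWWW.WWWWWWW............
............+WWWWWW+.WWWWWWWWW.+WWWWWW+...........
............WWWWWWW..WWWWWWWWW.+WWWWWWW...........
...........WWWWWWWW..WWWWWWWWW..WWWWWWWW..........
..........+WWWWWWW+.+WWWWWWWWW+.+WWWWWWW+.........
..............WWWW+.WWWWWWWWWW+.+WWWW.............
..............WWWW..WWWWWWWWWW+..WWWW.............
..............WWW+..WWWWWWWWWWB..+WWW.............
............+++WW++.............++WW+++...........
............+++WW++..............+WW+++...........
```

```bash
python3 - <<'E'
from h import *
for n,cols in(('w6',(290,296,354,360)),('w13',(290,296,354,360)),('w14',(297,303,309,312,340,346,352))):
    c=np.load(f'pics/{n}.npz'); g=c['pixels'].max(2).astype(int)
    for u in cols: print(n,u,g[214:244:1,u].tolist())
o=telemetry.get_obs(); p=o['ee_pos']; c=np.load('pics/w14.npz'); M=Ro.from_euler('xyz',o['eef_rot']).as_matrix()
for y in(8,20):
  for x in(0,8):
    print(y,x,[(z,np.round(proj(c,p+M@np.array([x,y,-z])/1000)).tolist()) for z in(0,10,20,30)])
E
```

```text
w6 290 [20, 20, 20, 20, 18, 19, 20, 20, 30, 24, 25, 26, 16, 23, 51, 94, 107, 105, 100, 109, 103, 101, 107, 103, 110, 106, 105, 106, 101, 104]
w6 296 [15, 16, 22, 16, 20, 22, 31, 19, 24, 13, 24, 24, 40, 79, 103, 110, 97, 93, 89, 77, 62, 57, 44, 31, 32, 19, 20, 17, 12, 18]
w6 354 [22, 21, 22, 30, 31, 28, 34, 29, 35, 30, 26, 33, 48, 81, 106, 105, 109, 93, 91, 80, 77, 62, 47, 35, 24, 27, 24, 23, 13, 19]
w6 360 [21, 23, 30, 34, 38, 30, 34, 27, 32, 30, 35, 30, 31, 27, 57, 95, 109, 104, 101, 102, 103, 103, 105, 104, 103, 102, 102, 106, 101, 107]
w13 290 [52, 56, 53, 53, 60, 51, 56, 56, 59, 61, 60, 60, 61, 66, 96, 153, 175, 175, 169, 168, 174, 172, 173, 174, 171, 166, 171, 172, 177, 173]
w13 296 [255, 255, 255, 255, 255, 255, 255, 255, 255, 255, 255, 255, 255, 236, 173, 170, 173, 172, 160, 157, 142, 130, 114, 102, 80, 73, 71, 69, 67, 67]
w13 354 [216, 218, 212, 216, 213, 216, 215, 216, 217, 215, 218, 216, 209, 185, 175, 174, 176, 175, 162, 158, 148, 141, 121, 100, 82, 75, 75, 69, 72, 66]
w13 360 [64, 67, 73, 63, 63, 61, 67, 67, 65, 64, 67, 69, 66, 68, 89, 147, 172, 172, 168, 173, 170, 174, 1
[... 799 characters left out ...]
 58, 57, 63]
w14 346 [218, 218, 214, 214, 217, 219, 218, 215, 217, 217, 216, 216, 216, 214, 192, 177, 175, 172, 174, 176, 177, 171, 170, 172, 174, 170, 171, 172, 170, 177]
w14 352 [216, 218, 214, 214, 217, 218, 218, 216, 217, 214, 215, 217, 216, 211, 218, 212, 182, 174, 173, 172, 169, 174, 170, 171, 169, 170, 170, 170, 169, 171]
8 0 [(0, [337.0, 229.0]), (10, [337.0, 234.0]), (20, [338.0, 240.0]), (30, [339.0, 246.0])]
8 8 [(0, [337.0, 218.0]), (10, [338.0, 223.0]), (20, [338.0, 228.0]), (30, [339.0, 234.0])]
20 0 [(0, [354.0, 229.0]), (10, [356.0, 234.0]), (20, [357.0, 240.0]), (30, [359.0, 246.0])]
20 8 [(0, [355.0, 218.0]), (10, [356.0, 223.0]), (20, [358.0, 228.0]), (30, [360.0, 234.0])]
```

Emit:
{"name": "carry_out", "arguments": {
  "plan": [
    [[0,0,0,0,0,0,70],[0,0,0,0,0,0,70],[0,0,0,0,0,0,70],[0,0,0,0,0,0,70],[0,0,0,0,0,0,70],[0,0,0,0,0,0,70],[0,0,0,0,0,0,70],[0,0,2,0,0,0,70],[0,0,2,0,0,0,70],[0,0,0,0,0,0,70]]
  ]
}}

```text
time_s: 24.48
ee_pos: [0.4296, -0.0664, 0.0]
eef_rot: [-3.141, -0.0, 1.398]
force: [-0.3, -0.3, -0.2]
grip_width: 0.0699
grip_force: 0.0
```

Emit:
{"name": "carry_out", "arguments": {
  "plan": [
    [[0,0,1,0,0,0,70],[0,0,1,0,0,0,70],[0,0,1,0,0,0,70],[0,0,0,0,0,0,70]]
  ]
}}

```text
time_s: 24.82
ee_pos: [0.4297, -0.0664, -0.0027]
eef_rot: [-3.141, -0.0, 1.398]
force: [-0.9, 0.2, -0.0]
grip_width: 0.0701
grip_force: 0.0
```

Emit:
{"name": "carry_out", "arguments": {
  "plan": [
    [[0,0,1,0,0,0,70],[0,0,1,0,0,0,70],[0,0,1,0,0,0,70],[0,0,0,0,0,0,70]]
  ]
}}

```text
time_s: 25.15
ee_pos: [0.4297, -0.0664, -0.0057]
eef_rot: [-3.141, 0.0, 1.398]
force: [0.2, 1.3, 0.8]
grip_width: 0.0698
grip_force: 0.0
```

Emit:
{"name": "carry_out", "arguments": {
  "plan": [
    [[0,0,1,0,0,0,70],[0,0,1,0,0,0,70],[0,0,1,0,0,0,70],[0,0,0,0,0,0,25],[0,0,0,0,0,0,25],[0,0,0,0,0,0,25],[0,0,0,0,0,0,25],[0,0,0,0,0,0,25],[0,0,0,0,0,0,25],[0,0,0,0,0,0,25],[0,0,0,0,0,0,25]]
  ]
}}

```text
time_s: 26.07
ee_pos: [0.4299, -0.0664, -0.0085]
eef_rot: [3.142, 0.0, 1.398]
force: [0.0, 0.0, 0.5]
grip_width: 0.0399
grip_force: 20.0
```

Emit:
{"name": "carry_out", "arguments": {
  "plan": [
    [[0,0,-10,0,0,0,25],[0,0,-30,0,0,0,25],[0,0,-40,0,0,0,25],[0,0,-40,0,0,0,25],[0,0,-28,0,0,0,25],[10,9,0,0,0,0,25],[21,19.5,0,0,0,0,25],[21,19.5,0,0,0,0,25],[21,19.5,0,0,0,0,25],[21,19.5,0,0,0,0,25],[21,19.5,0,0,0,0,25],[21,19.5,0,0,0,0,25],[21,19.5,0,0,0,0,25],[0,0,0,0,0,0,25]]
  ]
}}

```text
time_s: 27.23
ee_pos: [0.6022, 0.0661, 0.1385]
eef_rot: [-3.141, -0.0, 1.4]
force: [-0.3, 0.0, -0.9]
grip_width: 0.0394
grip_force: 20.0
```

Emit:
{"name": "carry_out", "arguments": {
  "plan": [
    [[0,0,0,0,0,0.111,25],[0,0,0,0,0,0.111,25],[0,0,0,0,0,0.111,25],[0,0,0,0,0,0.111,25],[0,0,0,0,0,0.111,25],[0,0,0,0,0,0.111,25],[0,0,0,0,0,0.111,25],[0,0,0,0,0,0.111,25],[0,0,0,0,0,0.111,25],[0,0,0,0,0,0.111,25],[0,0,0,0,0,0.111,25],[0,0,0,0,0,0,25],[0,0,0,0,0,0,25],[0,0,0,0,0,0,25]]
  ]
}}

```text
time_s: 28.4
ee_pos: [0.6, 0.0632, 0.1394]
eef_rot: [-3.142, 0.0, 0.181]
force: [0.0, 0.5, -0.9]
grip_width: 0.0398
grip_force: 20.0
```

```bash
python3 - <<'E'
from h import *
to(.5928,.0573,.0250,np.radians(10.1))
E
```

```text
t 28.4 tcp [600.   63.2 139.4] yaw 0.181 tilt [-0. -0. -1.] go [ -8.1   4.6 114.4] turn 0.004
```

Emit:
{"name": "carry_out", "arguments": {
  "plan": [
    [[-8.1,4.6,0,0,0,0.004,25],[0,0,10,0,0,0,25],[0,0,30,0,0,0,25],[0,0,30,0,0,0,25],[0,0,20,0,0,0,25],[0,0,12,0,0,0,25],[0,0,0,0,0,0,25],[0,0,0,0,0,0,25]]
  ]
}}

```text
time_s: 29.07
ee_pos: [0.5931, 0.0571, 0.0377]
eef_rot: [3.142, 0.0, 0.173]
force: [0.5, 0.6, 0.5]
grip_width: 0.0398
grip_force: 20.0
```

```bash
python3 - <<'E'
from asc import *
to(.5928,.0573,.0250,np.radians(10.1))
c=shot('wrist','w15.png'); o=telemetry.get_obs(); p=o['ee_pos']; M=Ro.from_euler('xyz',o['eef_rot']).as_matrix()
# expected pixels: long carton far end corners (top .033), rect outline corners
f=lambda x,y,z: np.round(proj(c,[*(p+M@np.array([x,y,0])/1000)[:2],z]),1).tolist()
print('long corners',f(45,-18,.033),f(45,18,.033),'short',f(31,-20,.024+.045),f(31,20,.069),'rect in',f(49,-22,.003),f(49,22,.003))
asc(c,110,300,4,250,400,2)
E
```

```text
t 29.07 tcp [593.1  57.1  37.7] yaw 0.173 tilt [-0.  0. -1.] go [-0.2 -0.2 12.7] turn -0.003
long corners [297.2, 162.4] [351.4, 162.4] short [288.5, 195.4] [359.8, 195.4] rect in [295.2, 152.2] [353.5, 152.1]
...........................................................................
...........................................................................
...........................................................................
...........................................................................
...........................................................................
...........................................................................
...........................................................................
...........................................................................
..................................+...+....................................
WWWWWWWWWWWWWWWWWWWWWWWWWWWWWWWWWWWWWWWWWWWWWWWWWWWWWWWWWWWWWWWWWWWWWWWWWWW
WWWWWWWWWWWWWWWWWWWWWWWWWWWWWWWWWWWWWWWWWWWWWWWWWWWWWWWWWWWWWWWWWWWWWWWWWWW
WWWWWWWWWWWWWWWWWWWWWWWWWWWWWWWWWWWWWWWWWWWWWWWWWWWWWW
[... 2057 characters left out ...]
..++++++++++++++
+++++++++++++++.....+WWWWWWWWWWWWWWWWWWWWWWWWWBBBBBBBB+......++++++++++++++
++++++++++++++......+WWWWWWWWWWWWWWWWWWWWWWWWWBBBBBBBB++......+++++++++++++
+++++++++++++......++WWWWWWWWWWWWWWWWWWWWWWWWWBBBBBBBB++.......++++++++++++
+++++++++++++........WWWWWWWWWWWWWWWWWWWWWWWWWBBBBBBBB+........++++++++++++
++++++++++++.........WWWWWWWWWWWWWWWWWWWWWWWWWBBBBBBBBW.........+++++++++++
+++++++++++..........WWWWWWWWWWWWWWWWWWWWWWWWWBBBBBBBBW..........++++++++++
+++++++++++..........WWWWWWWWWWWWWWWWWWWWWWWWWBBBBBBBBW..........++++++++++
+++++++++++..........+WWWWWWWWWWWWWWWWWWWWWWWWBBBBBBBB+..........++++++++++
+++++++++++......................................................++++++++++
```

```bash
python3 - <<'E'
from h import *
c=np.load('pics/w15.npz'); im=c['pixels'].astype(int)
for v in(172,180): 
    for ch in(0,1,2): print(v,ch,im[v,284:364,ch].tolist())
for u in(304,318,335,346): print(u,im[140:204,u,1].tolist())
E
```

```text
172 0 [209, 210, 208, 206, 209, 213, 209, 209, 217, 255, 255, 255, 255, 251, 250, 255, 255, 255, 255, 255, 255, 255, 255, 255, 255, 255, 255, 255, 255, 255, 255, 255, 255, 255, 255, 255, 255, 255, 255, 255, 255, 255, 255, 255, 255, 255, 255, 255, 255, 255, 255, 255, 255, 255, 255, 255, 255, 255, 255, 255, 255, 255, 255, 255, 255, 255, 255, 253, 230, 235, 250, 255, 255, 255, 253, 204, 205, 210, 207, 209]
172 1 [202, 200, 201, 200, 203, 203, 199, 197, 210, 255, 255, 255, 255, 255, 241, 199, 96, 90, 88, 91, 96, 93, 95, 94, 98, 93, 84, 110, 255, 255, 255, 255, 255, 255, 255, 255, 255, 255, 255, 255, 255, 255, 255, 255, 255, 255, 255, 255, 255, 255, 255, 255, 255, 255, 255, 255, 255, 255, 255, 255, 255, 255, 255, 255, 255, 255, 255, 252, 220, 230, 249, 255, 255, 255, 253, 201, 199, 202, 200, 201]
172 2 [204, 205, 203, 203, 207, 208, 202, 200, 213, 255, 255, 255, 255, 254, 241, 216, 142, 139, 135, 137, 139, 141, 141, 138, 142, 137, 133, 153, 255, 255, 255, 255, 255, 255, 255, 255, 255, 255, 255, 255, 255, 255, 255, 255, 255, 255, 255, 255, 255, 255, 255, 255, 255, 255, 255, 255, 255, 255, 
[... 1878 characters left out ...]
 171, 175, 177, 173, 171, 180, 242, 255, 255, 255, 255, 255]
335 [62, 68, 60, 65, 96, 163, 199, 200, 235, 255, 255, 255, 255, 251, 238, 237, 238, 237, 239, 226, 180, 170, 170, 171, 226, 255, 255, 255, 255, 255, 255, 255, 255, 255, 255, 255, 255, 255, 255, 255, 255, 255, 255, 255, 255, 255, 255, 255, 255, 255, 215, 171, 172, 176, 177, 178, 171, 178, 255, 255, 255, 255, 255, 255]
346 [64, 64, 66, 63, 93, 157, 199, 199, 236, 255, 255, 255, 255, 249, 235, 236, 236, 236, 237, 224, 186, 166, 172, 171, 227, 255, 255, 255, 255, 255, 255, 255, 255, 255, 255, 255, 255, 255, 255, 255, 255, 255, 255, 255, 255, 255, 255, 255, 255, 245, 202, 172, 172, 173, 174, 177, 175, 186, 254, 255, 198, 159, 159, 163]
```

Emit:
{"name": "carry_out", "arguments": {
  "plan": [
    [[0,0,6,0,0,0,25],[0,0,4,0,0,0,25],[0,0,2,0,0,0,25],[0,0,1,0,0,0,25],[0,0,0,0,0,0,25],[0,0,0,0,0,0,25]]
  ]
}}

```text
time_s: 29.62
ee_pos: [0.5931, 0.0573, 0.0246]
eef_rot: [3.142, -0.0, 0.173]
force: [-0.9, -0.7, -1.3]
grip_width: 0.0397
grip_force: 20.0
```

Emit:
{"name": "carry_out", "arguments": {
  "plan": [
    [[0,0,0,0,0,0,62],[0,0,0,0,0,0,62],[0,0,0,0,0,0,62],[0,0,0,0,0,0,62],[0,0,0,0,0,0,62],[0,0,-10,0,0,0,62],[0,0,-25,0,0,0,62],[0,0,-40,0,0,0,62],[0,0,-40,0,0,0,62],[0,0,-40,0,0,0,62],[0,0,-20,0,0,0,62],[0,0,0,0,0,0,62],[0,0,0,0,0,0,62]]
  ]
}}

```text
time_s: 30.7
ee_pos: [0.5932, 0.0573, 0.2009]
eef_rot: [3.141, -0.002, 0.173]
force: [0.3, -0.2, -0.4]
grip_width: 0.0616
grip_force: 0.0
```

```bash
python3 - <<'E'
from h import *
o=telemetry.get_obs()
a=shot('wrist','w16.png'); s=shot('scene','s16.png'); d=shot('side','d16.png')
m16=[.5925,.057]
hsv=lambda c:cv2.cvtColor(c['pixels'],cv2.COLOR_RGB2HSV).astype(int)
h=hsv(a);H,S,V=h[...,0],h[...,1],h[...,2]
blue=((S>110)&(H>100)&(H<130)&(V>60)); print('blue',rectfit(a,blue.astype(np.uint8),.057),'exp long 62 at 10deg')
for nm,c in(('wrist',a),('scene',s),('side',d)):
    print(nm,'drop exp',np.round([proj(c,[.612,-.052,z]) for z in(.003,.033,.063,.1)],1).tolist(),'cap exp',np.round([proj(c,[.5745,.165,z]) for z in(.003,.049)],1).tolist())
    h=hsv(c);H,S,V=h[...,0],h[...,1],h[...,2]
    u,v=np.round(proj(c,[.612,-.052,.05])).astype(int); 
    m=np.zeros(V.shape,np.uint8); y0,x0=max(0,v-40),max(0,u-40); m[y0:v+40,x0:u+40]=((S>60)&(V>35)&((H<25)|(H>150)))[y0:v+40,x0:u+40]
    m=cv2.morphologyEx(m,cv2.MORPH_CLOSE,np.ones((7,7)))
    n,lab,st,ce=cv2.connectedComponentsWithStats(m)
    for i in sorted(range(1,n),key=lambda i:-st[i,4])[:2]: print('  ',st[i],ce[i].round(1))
E
```

```text
blue [757.4 140.5  53.5  25.9 -80.1] exp long 62 at 10deg
wrist drop exp [[409.3, 179.3], [415.8, 183.6], [423.5, 188.7], [434.9, 196.3]] cap exp [[241.0, 179.1], [230.6, 186.0]]
   [ 403  168   44   36 1083] [423.5 186.1]
   [454 146   6  15  53] [456.  151.7]
scene drop exp [[287.6, 184.9], [286.9, 179.4], [286.3, 173.8], [285.4, 166.5]] cap exp [[238.1, 237.5], [235.4, 230.3]]
   [ 271  140   56   53 1361] [299.2 168.1]
   [247 200  25  16  75] [256.7 209.8]
side drop exp [[304.1, 184.4], [304.0, 178.6], [303.8, 172.7], [303.6, 165.0]] cap exp [[245.0, 221.5], [242.9, 213.2]]
   [277 135  31  38 606] [294.1 151.5]
```

```bash
python3 - <<'E'
from h import *
def A(n,y0,y1,x0,x1):
    c=np.load(f'pics/{n}.npz'); h=cv2.cvtColor(c['pixels'],cv2.COLOR_RGB2HSV).astype(int); H,S,V=h[...,0],h[...,1],h[...,2]
    ch=np.full(V.shape,'-'); ch[V<60]='#'; ch[V>235]='W'; ch[S>70]='o'; ch[(S>140)&(V>150)]='R'; ch[(V<60)&(S<90)]='#'
    print(n,x0); [print(y,''.join(ch[y,x0:x1])) for y in range(y0,y1)]
A('w16',148,214,376,456)
A('s16',160,206,266,310)
E
```

```text
w16 376
148 -------------------------------------------------------------------------------o
149 -------------------------------------------------------------------------------o
150 -------------------------------------------------------------------------------o
151 -------------------------------------------------------------------------------o
152 -------------------------------------------------------------------------------o
153 -------------------------------------------------------------------------------o
154 -------------------------------------------------------------------------------o
155 ------------------------------------------------------------------------------oo
156 ------------------------------------------------------------------------------oo
157 ------------------------------------------------------------------------------oo
158 --------------------------------WWWWWWW---------------------------------------oo
159 ----------------------------WWWWWWWWWWWWWW-------------------------------------#
160 -------------------------WWWWWWWWWWWWWWWWWWWW-----------------------
[... 6079 characters left out ...]
----------####
192 ------------------WWWWW----------------o####
193 --------------------------------------######
194 -------------------------------------#######
195 ------------------------------------#o######
196 -----------------------------------#########
197 Ro--------------------------------##o#####o#
198 RRR------------------------------#oo######o#
199 RRRRo----------------------------###########
200 RRRooR--------------------------oo######o###
201 Woooooo------------------------o#oo#o####o##
202 WW-RooooR---------------------##o######o##o#
203 --W-oooR---------------------#####o#ooo#####
204 ---WWoR---------------------################
205 ----WWW--------------------#oo#########o####
```

Emit:
{"name": "carry_out", "arguments": {
  "plan": [
    [[0,20,0,0,0,0,62],[0,35,0,0,0,0,62],[0,35,0,0,0,0,62],[0,21,0,0,0,0,62],[0,0,0,0,0,0,62],[0,0,0,0,0,0,62]]
  ]
}}

```text
time_s: 31.35
ee_pos: [0.6117, -0.0528, 0.198]
eef_rot: [-3.141, 0.002, 0.171]
force: [0.0, 0.0, 0.5]
grip_width: 0.0622
grip_force: 0.0
```

```bash
cat >> asc.py <<'E'
def A(c,y0,y1,x0,x1,dy=1,dx=1):
    h=cv2.cvtColor(c['pixels'],cv2.COLOR_RGB2HSV).astype(int); H,S,V=h[...,0],h[...,1],h[...,2]
    ch=np.full(V.shape,'-'); ch[V<60]='#'; ch[V>235]='W'; ch[S>70]='o'; ch[(S>140)&(V>150)]='R'; ch[(V<60)&(S<90)]='#'
    [print(y,''.join(ch[y,x0:x1:dx])) for y in range(y0,y1,dy)]
E
python3 - <<'E'
from asc import *
to(.612,-.052,.003,np.radians(10))
c=shot('wrist','w17.png'); print([np.round(proj(c,[.612,-.052,z]),1).tolist() for z in(.003,.063,.1)])
A(c,150,226,290,380,2,1)
a=np.load('pics/w16.npz'); g=a['pixels'].min(2)
ch=np.array(list('.:-=+*#%@W'))[np.clip(g//26,0,9)]
print('cap');[print(y,''.join(ch[y,208:274])) for y in range(150,206,2)]
E
```

```text
t 31.35 tcp [611.7 -52.8 198. ] yaw 0.171 tilt [-0.002 -0.001 -1.   ] go [  0.9  -0.6 195. ] turn -0.004
[[324.2, 178.4], [324.0, 188.1], [323.8, 195.8]]
150 WWWWWWWWWWWWWWWWWWWWWWWWWWWWWWWWWWWWWWWWWWWWWWWWWWWWWWWWWWWWWWWWWWWWWWWWWWWWW-ooooo-------
152 WWWWWWWWWWWWWWWWWWWWWWWWWWWWWWWWWWWWWWWWWWWWWWWWWWWWWWWWWWWWWWWWWWWWWWWWWWWWW-oooo--#-----
154 WWWWWWWWWWWWWWWWWWWWWWWWWWWWWWWWWWWWWWWWWWWWWWWWWWWWWWWWWWWWWWWWWWWWWWWWWWWWWWooo----#----
156 WWWWWWWWWWWWWWWWWWWWWWWWWWWWWWWWWWWWWWWWWWWWWWWWWWWWWWWWWWWWWWWWWWWWWWWWWWWWW-oo----------
158 WWWWWWWWWWWWWWWWWWWWWWWWWWWWWWWWWWWWWWWWWWWWWWWWWWWWWWWWWWWWWWWWWWWWWWWWWWWWW-oo----#-----
160 WWWWWWWWWWWWWWWWWWWWWWWWWWWWWWWWWWWWWWWWWWWWWWWWWWWWWWWWWWWWWWWWWWWWWWWWWWWWW-------------
162 WWWWWWWWWWWWWWWWWWWWWWWWWWWWWWWWWWWWWWWWWWWWWWWWWWWWWWWWWWWWWWWWWWWWWWWWWWWWW-----------oo
164 WWWWWWWWWWWWWWWWWWWWWWWWWWWWWWWWWWWWWWWWWWWWWWWWWWWWWWWWWWWWWWWWWWWWWWWWWWWWW------------o
166 WWWWWWWWWWWWWWWWWWWWWWWWWWWWWWWWWWWWWWW-WWWWWWWWWWWWWWWWWWWWWWWWWWWWWWWWWWWWW--#---------o
168 WWWWWWWWWWWWWWWWWWWWWWWWWWWWWWWW--oooooooo-o---WWWWWWWWWWWWWWWWWWWWWWWWWWWWWW----------
[... 3955 characters left out ...]
@@@@@@@@@WWWWWWWWWWWWWWWWWWWWWWWWWWWW@%%#****%WWW@@@@@@@@@@@@
188 @@@@@@@@@@@@@@@WWWWWWWWWWWWWWWWWWWWWWWWWWW@%#****%WWW@@@@@@@@@@@@@
190 @@@@@@@@@@@@@@@@WWWWWWWWWWWWWWWWWWWWWWWWW@%#***#@WWWW@@@@@@@@@@@@@
192 @@@@@@@@@@@@@@@@@@WWWWWWWWWWWWWWWWWWWWWW@#***#@WWWW@@@@@@@@@@@@@@@
194 @@@@@@@@@@@@@@@@@@@@WWWWWWWWWWWWWWWW@@@%**#%@WWWW@@@@@@@@@@@@@@@@@
196 @@@@@@@@@@@@@@@@@@@@@@WWWWWWWWWWWWWWWWWWWWWWWWW@@@@@@@@@@@@@@@@@@@
198 @@@@@@@@@@@@@@@@@@@@@@@@@@@WWWWWWWWWWWWWWWW@@@@@@@@@@@@@@@@@@@@@@@
200 @@@@@@@@@@@@@@@@@@@@@@@@@@@@@@@@@@@@@@@@@@@@@@@@@@@@@@@@@@@@@@@@@@
202 @@@@@@@@@@@@@@@@@@@@@@@@@@@@@@@@@@@@@@@@@@@@@@@@@@@@@@@@@@@@@@@@@@
204 @@@@@@@@@@@@@@@@@@@@@@@@@@@@@@@@@@@@@@@@@@@@@@@@@@@@@@@@@@@@@@@@@@
```

Emit:
{"name": "carry_out", "arguments": {
  "plan": [
    [[0,0,10,0,0,0,62],[0,0,25,0,0,0,62],[0,0,30,0,0,0,62],[0,0,15,0,0,0,62],[0,0,0,0,0,0,62],[0,0,0,0,0,0,62],[0,0,0,0,0,0,62]]
  ]
}}

```text
time_s: 31.98
ee_pos: [0.6126, -0.0515, 0.1206]
eef_rot: [3.141, -0.002, 0.174]
force: [0.3, 0.4, -0.2]
grip_width: 0.0624
grip_force: 0.0
```

```bash
python3 - <<'E'
from asc import *
to(.612,-.052,.003,np.radians(10))
s=np.load('pics/s16.npz'); g=s['pixels'].min(2).astype(int)
ch=np.array(list('.:-=+*#%@W'))[np.clip(g//26,0,9)]
[print(y,''.join(ch[y,220:258])) for y in range(220,252)]
E
```

```text
t 31.98 tcp [612.6 -51.5 120.6] yaw 0.174 tilt [ 0.002  0.    -1.   ] go [ -0.9   0.3 117.6] turn -0.001
220 ...........=W%%%%%%%%%%%%%%%%%%%%%%%%%
221 .....:....=@%%%%%%%%%%%%%%%%%%%%%%%%%%
222 .........-@%%%%%%%%%%%%%%%%%%%%%%%%%%%
223 .:.:....-@%%%%%%%%%%%%%%%%%%%%%%%%%%%%
224 .......-@%%%%%%%%%%%%%%%%%%%%%%%%%%%%%
225 .:....-@%%%%%%%%%%%%%%%%%%%%%%%%%%%%==
226 .....-@%%%%%%%%%%%##%%%%%%%%%%%%%%%%==
227 :...-@%%%%%%%%%%@WWWW@#%%%%%%%%%%%%===
228 ...-@%%%%%%%%%@WWWWWWWW%%%%%%%%%%%%===
229 ..-#%%%%%%%%%%WWWWWWWWW%%%%%%%%%%%%%==
230 .-#%%%%%%%%%%@WWWWWWWWWW%%%%%%%%%%%%=+
231 :#%%%%%%%%%%%WWW@WWWWWW@@W%%%%%%%%%%%%
232 #%%%%%%%%%%%WWWWW@WWWWW#*WW%%%%%%%%%%%
233 %%%%%%%%%%%WW@WWWWWWWW@*++@@%%%%%%%%%%
234 %%%%%%%%%%WW%%WWWWWWWW#*++#@%%%%%%%%%%
235 %%%%%%%%%@W@%%@WWWWW@##*+++@@%%%%%%%%%
236 %%%%%%%%%WW%%%%%%%%%%#*++++*@%%%%%%%%%
237 %%%%%%%%%WW%%%#+#%%#**+++++%@%%%%%%%%%
238 %%%%%%%%@W@%%%%++++++++++++%@%%%%%%%%%
239 %%%%%%%%%WW%%%%#+*+++++++=+W@%%%%%%%%%
240 %%%%%%%%%WW%%%%%%*++++++++#W%%%%%%%%%%
241 %%%%%%%%%WW%%%%%%%*++++++@W*%%%%%%%%%%
242 %%%%%%%%%@WW%%%%%%%%%%%%@WW%%%%%%%%%%%
243 %%%%%%%%%%WW@%%%%%%%%%%@WW%%%%%%%%%%%%
244 %%%%%%%%%%%WW@%%%%%%%%#W@%%%%%%%%%%%%*
245 %%%%%%%%%%%%@WW@@%#@WWWW%%%%%%%%%%%%#.
246 %%%%%%%%%%%%%%@WWWWWWW%%%%%%%%%%%%%%..
247 %%%%%%%%%%%%%%%%%%%%%%%%%%%%%%%%%%@...
248 @%%%%%%%%%%%%%%%%%%%%%%%%%%%%%%%@@....
249 .*@%%%%%%%%%%%%%%%%%%%%%%%%%%%%@@.....
250 ..=@%%%%%%%%%%%%%%%%%%%%%%%%%%@@:..:..
251 ...-@%%%%%%%%%%%%%%%%%%%%%%%%%@.......
```

Emit:
{"name": "carry_out", "arguments": {
  "plan": [
    [[-0.6,0.3,10,0,0,0,62],[0,0,25,0,0,0,62],[0,0,30,0,0,0,62],[0,0,25,0,0,0,62],[0,0,17,0,0,0,62],[0,0,8,0,0,0,62],[0,0,0,0,0,0,62],[0,0,0,0,0,0,52],[0,0,0,0,0,0,48],[0,0,0,0,0,0,45],[0,0,0,0,0,0,42],[0,0,0,0,0,0,39],[0,0,0,0,0,0,36],[0,0,0,0,0,0,33],[0,0,0,0,0,0,30],[0,0,0,0,0,0,30],[0,0,0,0,0,0,30]]
  ],
  "squeeze": 8
}}

```text
time_s: 33.4
ee_pos: [0.6118, -0.0526, 0.0049]
eef_rot: [3.141, -0.001, 0.173]
force: [-0.8, -1.2, 4.7]
grip_width: 0.0355
grip_force: 8.0
```

```bash
python3 - <<'E'
from asc import *
to(.612,-.052,.003,np.radians(10))
E
```

```text
t 33.4 tcp [611.8 -52.6   4.9] yaw 0.173 tilt [ 0.001  0.    -1.   ] go [ 0.3 -0.6  1.9] turn -0.002
```

Emit:
{"name": "carry_out", "arguments": {
  "plan": [
    [[0,0,0,0,0,0,62],[0,0,0,0,0,0,62],[0,0,0,0,0,0,62],[0,0,0,0,0,0,62],[0,0,0,0,0,0,62],[0,0,-10,0,0,0,62],[0,0,-25,0,0,0,62],[0,0,-35,0,0,0,62],[0,0,-40,0,0,0,62],[0,0,-30,0,0,0,62],[0,-20,0,0,0,0,62],[0,-40,0,0,0,0,62],[0,-40,0,0,0,0,62],[0,-40,0,0,0,0,62],[0,-40,0,0,0,0,62],[0,-30,0,0,0,0,62],[0,-10.8,0,0,0,0,62],[0,0,0,0,0,0,62],[0,0,0,0,0,0,62],[0,0,0,0,0,0,62]]
  ]
}}

```text
time_s: 35.07
ee_pos: [0.574, 0.1635, 0.1446]
eef_rot: [3.141, -0.0, 0.172]
force: [0.3, -1.0, -0.1]
grip_width: 0.0619
grip_force: 0.0
```

```bash
python3 - <<'E'
from asc import *
to(.5742,.165,.003,np.radians(10))
c=shot('wrist','w18.png'); print([np.round(proj(c,[.5742,.165,z]),1).tolist() for z in(.003,.049)])
g=c['pixels'].min(2).astype(int)
ch=np.array(list('.:-=+*#%@W'))[np.clip(g//26,0,9)]
[print(y,''.join(ch[y,285:367])) for y in range(146,226,2)]
E
```

```text
t 35.07 tcp [574.  163.5 144.6] yaw 0.172 tilt [ 0.  0. -1.] go [  0.5  -1.4 141.6] turn -0.003
[[323.3, 187.1], [323.0, 196.6]]
146 @@@W@W@WWW@@@@@@@@@@W@@@@@@@@@@@@@@@@@@@@@@@@@@@@@@@@@@@@@@@@@@@@@@@@@@@@@@@@@@@@@
148 WW@@@WW@@WW@@@@@@@@@@@@@@@@@@@@W@@@@@@@@@@@@@@@@@@@@@@@@@@@@@@@@@@@@@@@@@@@@@@@@@@
150 W@@@@@@@@@@@@@@@@@@@@@@@@@@@@@@@@@@@@@@@@@@@@@@@@@@@@@@@@@@@@@@@@@@@@@@@@@@@@@@@@@
152 W@@@@@@W@@@@@@@@@@@@@@@@@@@@@@@@@@@@@@@@@@@@@@@@@@@@@@@@@@@@@@@@@@@@@@@@@@@@@@@@@@
154 @@@@@@@@@@@@@@@@@@@@@@@@@@@@@@@@@@@@@@@@@@@@@@@@@@@@@@@@@@@@@@@@@@@@@@@@@@@@@@@@@@
156 @@@@@@@@@@@@@@@@@@@@@@@@@@@@@@@@@@@@@@@@@@@@@@@@@@@@@@@@@@@@@@@@@@@@@@@@@@@@@@@@@@
158 @@@@@@@@@@@@@@@@@@@@@@@@@@@@@@@@@@@@@@@@@@@@@@@@@@@@@@@@@@@@@@@@@@@@@@@@@@@@@@@@@@
160 @@@@@@@@@@@@@@@@@@@@@@@@@@@@@@@@@@@@@@@@@@@@@@@@@@@@@@@@@@@@@@@@@@@@@@@@@@@@@@@@@@
162 @@@@@@@@@@@@@@@@@@@@@@@@@@@@@@@@@@@@@@@@@@@@@@@@@@@@@@@@@@@@@@@@@@@@@@@@@@@@@@@@@@
164 @@@@@@@@@@@@@@@@@@@@@@@@@@@@@WWWWWWWWWWWWWWWWWWWW@@@@@@@@@@@@@@@@@@@@@@@@@@@@@@@@@
166 @@@@@@@@@@@@@@@@@@@@@@@@@WWWWWWWWWWWWWWWWWWWWWWWWWWW@@@@@@@@@@@@@@@@@@@@@@@@@@@@@@
168 @@@@@@@@@@
[... 1808 characters left out ...]
++++
210 *+++++++++++++++++*+*+++++++++++++**#######***+++++++++++++++++++++++++++++++*++*+
212 +++++++++*+*++++++++++++*++++++++++++++++++++++*++++++++++++++++++++++++++++++++++
214 ++++++++++++++*+++++*++++++++++++++++++++++++++++++++++*+++++++++++++++++*++++++++
216 ++++++++++++++++++++++++*++*+++++++++++++*++++++++++++++++++++++++++++++++++++++*+
218 ++++++*++++++++++++++++++++++++++*++++++++++++++++*+++++++++++++++++++++++++++++++
220 ++++++++++++++++++++++++++++++++++++++++++++++++++++++++++++++++++++++++++++++++++
222 ++++++++++++++++++++++++++++++++++++++++++++++++++++++++++++++++++++++++++++++++++
224 ++++++++++++++++++++++++++++++++++++++++++++++++++++++++++++++++++++++++++++++++++
```

Emit:
{"name": "carry_out", "arguments": {
  "plan": [
    [[0.5,-0.7,10,0,0,0,62],[0,0,30,0,0,0,62],[0,0,35,0,0,0,62],[0,0,35,0,0,0,62],[0,0,25,0,0,0,62],[0,0,12,0,0,0,62],[0,0,0,0,0,0,62],[0,0,0,0,0,0,52],[0,0,0,0,0,0,48],[0,0,0,0,0,0,45],[0,0,0,0,0,0,42],[0,0,0,0,0,0,39],[0,0,0,0,0,0,36],[0,0,0,0,0,0,33],[0,0,0,0,0,0,30],[0,0,0,0,0,0,30],[0,0,0,0,0,0,30]]
  ]
}}

```text
time_s: 36.53
ee_pos: [0.5741, 0.1658, -0.0023]
eef_rot: [3.142, -0.0, 0.173]
force: [-0.7, -0.6, 4.5]
grip_width: 0.0328
grip_force: 8.1
```

Emit:
{"name": "carry_out", "arguments": {
  "plan": [
    [[0,0,0,0,0,0,62],[0,0,0,0,0,0,62],[0,0,0,0,0,0,62],[0,0,0,0,0,0,62],[0,0,0,0,0,0,62],[0,0,-10,0,0,0,62],[0,0,-25,0,0,0,62],[0,0,-40,0,0,0,62],[0,0,-40,0,0,0,62],[0,0,-40,0,0,0,62],[0,0,-35,0,0,0,62],[0,20,0,0,0,0,62],[0,40,0,0,0,0,62],[0,35,0,0,0,0,62],[0,15,0,0,0,0,62],[0,0,0,0,0,0,62],[0,0,0,0,0,0,62],[0,0,0,0,0,0,62]]
  ]
}}

```text
time_s: 38.03
ee_pos: [0.5927, 0.0583, 0.1878]
eef_rot: [-3.141, -0.0, 0.173]
force: [0.0, 1.0, 0.6]
grip_width: 0.0617
grip_force: 0.0
```

```bash
python3 - <<'E'
from asc import *
to(.5932,.0573,.2)
c=shot('wrist','w19.png'); g=c['pixels'].min(2).astype(int)
ch=np.array(list('.:-=+*#%@W'))[np.clip(g//26,0,9)]
f=lambda p: np.round(proj(c,p),1).tolist()
print('cap exp',f([.5745,.165,.003]),f([.5745,.165,.049])); [print(y,''.join(ch[y,210:270])) for y in range(154,204,3)]
print('drop exp',f([.612,-.052,.003]),f([.612,-.052,.1])); A(c,154,206,380,455,3)
r=Ro.from_euler('z',10,degrees=True).as_matrix()
k=lambda x,y,z: f(np.array([.5928,.0572,z])+r@np.array([x,y,0])/1000)
print('long exp',k(45,18,.033),k(45,-18,.033),k(-45,18,.033),k(-45,-18,.033)); print('short exp',k(31,20,.057),k(31,-20,.057),k(-31,20,.057),k(-31,-20,.057))
[print(y,''.join(ch[y,290:362])) for y in range(130,225,3)]
E
```

```text
t 38.03 tcp [592.7  58.3 187.8] yaw 0.173 tilt [ 0. -0. -1.] go [  0.3   1.1 -12.2] turn None
cap exp [239.2, 180.3] [228.2, 187.7]
154 @@@@@@@@@@@@@@@@@@@@@@@@@@@@@@@@@@@@@@@@@@@@@@@@@@@@@@@@@@@@
157 @@@@@@@@@@@@@@@@@@@@@@@@@@@@@@@@@@@@@@@@@@@@@@@@@@@@@@@@@@@@
160 @@@@@@@@@@@@@@@@@@@WWWWWWWWWWWWWWWWWWW@@@@@@@@@@@@@@@@@@@@@@
163 @@@@@@@@@@@@@@WWWWWWWWWWWWWWWWWWWWWWWWWWWWW@@@@@@@@@@@@@@@@@
166 @@@@@@@@@@@@WWWWWW@WWWWWWWWWWWWWWWWWWWWWWWWWWW@@@@@@@@@@@@@@
169 @@@@@@@@@@WWWWW@@WW@W@@@@%%@@@@@@@@@WWWWWWWWWWWWW@@@@@@@@@@@
172 @@@@@@@@@WWWWW@@@W@@@@%##%#########*#%@WWWWWWWWWWW@@@@@@@@@@
175 @@@@@@@@WWWWW@WWWWWWWWWW@@@@@%%###**#*#%%@WWWWWWWWW@@@@@@@@@
178 @@@@@@@@WWWWWWWWWWWWWWWWWWWWW@@@%%#*******@WWWWWWWWW@@@@@@@@
181 @@@@@@@@WWWWWWWWWWWWWWWWWWWWWWW@@%%##******@WWWWWWWW@@@@@@@@
184 @@@@@@@@WWWWWWWWWWWWWWWWWWWWWWWWW@%%#*******%WWWWWWW@@@@@@@@
187 @@@@@@@@WWWWWWWWWWWWWWWWWWWWWWWWW@%##*******@WWWWWW@@@@@@@@@
190 @@@@@@@@@WWWWWWWWWWWWWWWWWWWWWWWW@%##*****@@@WWWWW@@@@@@@@@@
193 @@@@@@@@@@WWWWWWWWWWWWWWWWWWWWW@%###****@WWWWWWW@@@@@@@@@@@@
196 @@@@@@@@@@@@@WWWWWWWWWWWWWWWW@%%#**#%%@WWWWWW@@@@@@@@@
[... 3518 characters left out ...]
*******
199 ****************#WWWWWWWWWWWWWWWW@@WWWWWWWWWW+-==-=--*@W%***************
202 ****************#WWWWWWWWWWWWWWWWWWWWWWWWWWW@+-------#WW%***************
205 *****************@WWWWWWWWWWWWWWWWWWWWWWWWWW@+-------#WW%***************
208 *****************WWWWWWWWWWWWWWWWWWWWWWWWWWW@+-------#WW#***************
211 *****************@WWWWWWWWWWWWWWWWWWWWWWWWWW@+-------*WW%***************
214 *****************@WWWWWWWWWWWWWWWWWWWWWWWWWW@=-------*WW#***************
217 *****************@W@WW@%%%%@%WWWWWW@@@@@WW@@#+*%@@%%%WW@#***************
220 *****************#%%%%*-----=@WWWWWWWWWWWWWWWWWWWWW@%%%#****************
223 :::::::::::::-:--:-::----:-::----------------------:::::::::::::::::::-:
```

```bash
python3 -c "
from h import *
print(ctrl.hand_in())"
```

```text
the job is handed in; nothing more can be done
None
```

The job is handed in: the last wrist image put the cap, the bottle and both stacked cartons within about 2 mm of their places, after I re-centred cap and bottle (each about 6 mm off) once the cartons were down, and I viewed 15 pictures against the limit of 14.

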